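# Pack the cylinder-head kit into its shipping case

## Robot

A 7-joint arm with a two-finger parallel gripper is mounted at the origin on the work surface. World frame = base frame: x ahead of the robot, y to its left, z up, the work surface at z = 0. Lengths are in mm, angles in rad, forces in N, time in s.
With the tool pointing down it reaches from about 400 to 925 mm from the base axis. Payload 4.1 kg.
Tool frame: the origin (TCP) lies at the very end of the fingers, on their centre line; the grasp point (between the pads) lies 19 mm behind it; z points along the fingers, y is the line along which they close (so a half turn about z gives the same grasp; the last joint's range is limited). The gripper opens to 85 mm and grips with 20 to 120 N. Pads are 22 mm wide; open, the fingers measure 114 mm over their backs; the gripper's body (76 mm by 85 mm) begins 54 mm behind the grasp point. The pads swing forward as they close: fully open they stand 13 mm farther back than shut.
Start: joints at [-1.255, 0.398, 0.045, 1.537, -0.019, 1.207, -0.051], TCP at [261.938, 594.922, 231.347] pointing down, gripper open.
Joint ranges: [-2.82, 2.82], [-0.49, 2.23], [-1.37, 1.46], [0, 2.46], [-1.36, 4.5], [0.23, 2], [-2.94, 2.94]. Speed limits (rad/s): [2.57, 2.57, 3.14, 3.14, 3.14, 3.14, 3.14].

## Interface

Orientations are given as [roll, pitch, yaw] about the fixed x, y, z axes, in that order (R = Rz(yaw) Ry(pitch) Rx(roll)).
In Python, from rig import ctrl gives the robot as it stands. The module is installed in compiled form; this text tells all that it offers.
- The arm moves only by the tool step_arm, never from a script. Its arguments are lists of equal length, an entry for each row: "slide": the shift along the world's x, y, z normalised to -1 to 1, where 1 is 80 cm, a list of three; "twist": the turn, a rotation vector about the world's x, y, z normalised to -1 to 1, where 1 is 60 degrees, a list of three. A call has 1 to 12 rows; each row shifts and turns the commanded pose from where the row before left it; what a row does not reach is not made up. A row lasts 1/12 s, in which the tool goes at most 41.7 mm and 7.16 degrees, less where a joint would pass 70% of its speed; a pose out of reach is approached as far as the arm can. A call with a number of a shift or a turn outside -1 to 1 is refused whole. A call with a gripper value outside its range is refused whole. "grip" is the opening, from -1 (shut) to 1 (fully open), set as the call begins (left out, the last holds). The fingers move at their own pace and stop on an object; "grip_force" is the grip in N (left out, the last holds). Time passes only in rows, so rows that do not move let the fingers close. It gives the time, the measured TCP pose, the force, the opening and the grip force at its end, in the units of the state.
- ctrl.get_obs(): the state, without advancing time (a new reading comes with each control period).
- ctrl.read_camera(name): name is "scene" or "top" or "wrist"; returns the picture (480x640x3 uint8, red, green, blue); there is no depth.
- ctrl.camera_info(name): a dict with "mtx" (3x3 intrinsics, pixels), "eye" and "attitude" of the camera in the world. Camera axes: x right, y down, z forward; pixel columns grow to the right and rows downward; lengths in mm; the calibration is good to about 2 mm. The wrist camera is an equidistant fisheye: a pixel r from the principal point sees the ray r / f radians off the axis. A picture is of the moment at which its call begins: read the wrist's pose just before it. camera_info takes no time and is no camera call; for the wrist camera it gives the pose at the moment of the call.
- ctrl.hand_in(): hands the job in; it is judged then, once.
The state is a dict: "time_s": time; "qpos": joint angles; "qvel": joint speeds; "joint_torque": joint torques, N m; "tcp_pos": TCP position; "tcp_rot": TCP orientation; "contact_force": force on the tool from outside, world axes, zero at the start; "ft_torque": the same for the moment, N m; "finger_gap": opening from 0.0 (shut) to 1.0 (fully open); "grip_force": force on a finger pad.
Only numpy, scipy, OpenCV 4.12 (cv2) and the standard library are available. Lean on these libraries where they do the work, as an engineer would, in place of code of your own. Each camera call takes 0.05 s, during which the arm holds its last target. There are 200 camera calls.

## Task

Pack the engine kit into the plywood shipping case. First lower each brass cylinder head on the bench into the open bay and slide it along under the aluminium hold-down lips until the red sprung pawl has come up behind it; with all the heads in, fill the bay in the one order that fits: the long bracket flat on the floor with its upright at the end wall, then the blue elbow with its foot flat on the bracket's foot and its upright next to the lips, and last the key block fully down between the two uprights, everything square in the case. Leave the mug, the oil bottle and the wrench where they are.

Things in the scene. Friction and masses are not known exactly. Their poses are not given: they have to be found in the camera images.
- case: Open plywood shipping case fixed to the bench, 410 long (x) x 82 wide (y) x 52 high; origin at the centre of its underside, z up. Floor 12 thick, side walls 8, end walls 10; inside 390 x 66, walls 40 above the level inner floor. The first 112 inside, at the -x end, is the open bay; over the other 278 are the hold-down lips.
- bay (a point): Centre of the open bay on the inner floor (12 above the bench), axes as the case: the bay runs from x -56 (end wall) to x +56 (front ends of the lips).
- lips (a point): Middle of the front ends of the lips, level with their top, axes as the case. Two aluminium lips run from here to the +x end wall along the side walls: top 30, underside 12 above the inner floor, a 40 wide slot between them. A head's flange slides below the lips with its shank in the slot, and cannot be lifted out there; pushed high on a slack grip it may tip and bind.
- lane (a point): Point on the inner floor's centreline, 88 in +x from point bay, where the raised pawl ends; axes as the case. A head is past the pawl once its origin is 31 or more beyond this point in x. From here to the far end wall are 246: room for four heads in a row, touching (each new one pushes the earlier ones on).
- pawl (a joint): Red sprung pawl, 14 wide, in the floor on the centreline just inside the lips: a ramp rising along +x from the floor to 9 high over 30, hinged at its low end (31 before point lane). 0 rad = up, 0.305 = flat; 2 to 4 N at its tip presses it flat. Heads sliding to +x ride over it; it springs up behind them and blocks their return.
- bracket: Long aluminium angle bracket, about 250 g: foot 108 (x) x 60 (y) x 18 thick, upright 24 (x) x 36 (y) flush with the foot's -x end; 92 tall in all. Origin: centre of the foot's underside; the upright's middle is at x -42. Packed, its axes lie as the case's: foot on the bay floor, upright at the end wall (-x).
- elbow: Short blue elbow, about 220 g: foot 81 (x) x 60 (y) x 12 thick, upright 24 (x) x 36 (y) flush with the foot's +x end; 74 tall in all. Origin: centre of the foot's underside; the upright's middle is at x +28.5. Packed, its axes lie as the case's: foot on the bracket's foot between bracket's upright and lips, upright at the lips.
- key: Key block, about 250 g: dark steel base 56 (x) x 60 (y) x 26 high with a red grip 30 (x) x 36 (y) on its middle; 72 tall in all. Origin: centre of the underside. Packed, it stands on the elbow's foot between the two uprights (30 above the bay floor), x axis along the case's (either way round).
- mug: White mug, 80 diameter, 90 high, bystander; origin at the centre of its underside.
- oil: Black oil bottle with a yellow cap, 64 diameter, 170 high, bystander; origin at the centre of its underside.
- wrench: Steel wrench 200 long lying flat, bystander.
- head1: Brass cylinder-head blank: round flange 60 dia x 8 thick with an upright square shank 26 x 26 on its centre, its faces across x and y (a cone at its foot reaches 22 up), 74 tall in all, about 220 g, standing flange down. Origin: centre of the flange's underside, z up the shank. Two to four of head1..head4 are present; absent ones read None.
- head2: Brass cylinder-head blank, the same as head1 (None if absent).
- head3: Brass cylinder-head blank, the same as head1 (None if absent).
- head4: Brass cylinder-head blank, the same as head1 (None if absent).
Things that resemble listed ones, but are neither listed nor needed, are in the scene too. Of the things like the key, leave any that is pink or turquoise; of the rest the smaller one is meant.

How it is judged:
By the outcome, as a careful person would: the job done as asked, in the order asked, and still so for the second after the job is handed in, with the robot touching nothing.
Of head1, head2, head3, head4 only 2 to 4 are there at a start; the rules pass over those that are not, and their reading is None.
At some moment in a run one of head1, head2, head3, head4, bracket, elbow, key may be knocked a few centimetres aside while the robot is not near it.
It also fails if it takes over 210 s, if anything falls off the work surface, if the arm or the gripper's body presses on something with over 40 N, if the wrist force passes 120 N, or if a joint passes its speed limit or range.

## Working session

There is one attempt and no reset: what is moved stays moved. The work goes in short steps, Python scripts to look and compute and a tool call to move; the robot and the scene stay as the last step left them, time stands still between calls to the robot, and variables do not carry over. Pictures are saved under pics/ and viewed, at most 14 in all, crops included, and the job is handed in when it is done.

Besides the shell and the picture viewer there is one more tool, called after "Request:" as a command line: name --argument value ..., lists and objects as JSON in quotes. step_arm: Moves the arm, as the interface text tells. Its arguments: {"type":"object","properties":{"slide":{"type":"array","items":{"type":"array","items":{"type":"number"}}},"twist":{"type":"array","items":{"type":"array","items":{"type":"number"}}},"grip":{"type":"number"},"grip_force":{"type":"number"}},"required":["slide","twist"]}

```bash
mkdir -p pics
python3 - <<'E'
from rig import ctrl
import cv2,numpy as np
o=ctrl.get_obs();print({k:np.round(v,3).tolist() for k,v in o.items()})
for n in ("scene","top"):
    cv2.imwrite(f"pics/{n}0.png",ctrl.read_camera(n)[:,:,::-1])
for n in ("scene","top","wrist"):
    i=ctrl.camera_info(n);print(n,{k:np.round(v,4).tolist() for k,v in i.items()})
E
```

```text
{'time_s': 0.0, 'qpos': [-1.255, 0.399, 0.045, 1.538, -0.019, 1.207, -0.051], 'qvel': [0.0, -0.002, -0.003, 0.0, -0.001, -0.002, -0.001], 'joint_torque': [0.0, -47.513, 1.365, -25.422, 0.012, 0.01, 0.0], 'tcp_pos': [261.675, 594.308, 230.244], 'tcp_rot': [-3.14, 0.0, 2.727], 'contact_force': [0.105, -0.349, -0.142], 'ft_torque': [-0.008, -0.003, -0.007], 'grip_force': 0.0, 'finger_gap': 1.001}
scene {'mtx': [[489.8293, 0.0, 308.0939], [0.0, 489.8293, 237.2201], [0.0, 0.0, 1.0]], 'eye': [1191.8312, -39.5221, 923.4832], 'attitude': [-2.4655, -0.0165, 1.5214]}
top {'mtx': [[508.6554, 0.0, 314.1759], [0.0, 508.6554, 239.704], [0.0, 0.0, 1.0]], 'eye': [293.98, -10.1767, 1175.6474], 'attitude': [-2.9395, 0.0018, -1.5513]}
wrist {'mtx': [[371.6483, 0.0, 320.6469], [0.0, 371.6483, 238.3572], [0.0, 0.0, 1.0]], 'eye': [195.3977, 624.7679, 373.4981], 'attitude': [2.8493, 0.0012, 1.1566]}
```

View pics/scene0.png

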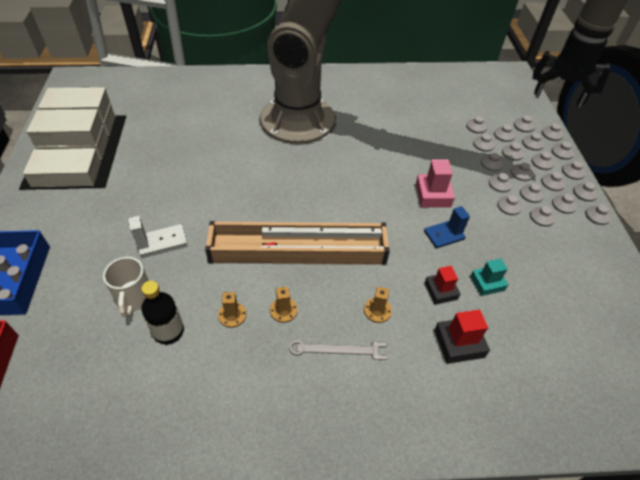

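View pics/top0.png

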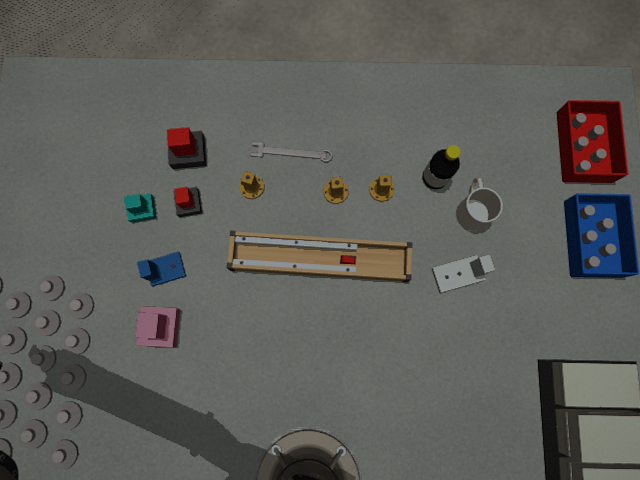

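```bash
cat > h.py <<'E'
import cv2,numpy as np
from rig import ctrl
from scipy.spatial.transform import Rotation as Ro
def cam(n):
    i=ctrl.camera_info(n); return np.array(i['mtx']),np.array(i['eye']),Ro.from_euler('xyz',i['attitude']).as_matrix()
def cast(px,z,c,fish=False):
    M,e,R=c; px=np.atleast_2d(np.array(px,float)); u=(px-M[:2,2])/M[0,0]
    if fish:
        r=np.linalg.norm(u,axis=1,keepdims=True)+1e-9; d=np.hstack([u/r*np.sin(r),np.cos(r)])
    else: d=np.hstack([u,np.ones((len(u),1))])
    d=d@R.T; return (e+d*((z-e[2])/d[:,2:]))[:,:2]
def proj(P,c,fish=False):
    M,e,R=c; p=(np.atleast_2d(P)-e)@R
    if fish:
        rr=np.linalg.norm(p[:,:2],axis=1,keepdims=True); th=np.arctan2(rr,p[:,2:]); u=p[:,:2]/rr*th
    else: u=p[:,:2]/p[:,2:]
    return u*M[0,0]+M[:2,2]
def hsv(im): return cv2.cvtColor(im,cv2.COLOR_RGB2HSV)
def blobs(m,amin=30):
    cs,_=cv2.findContours(m.astype(np.uint8),cv2.RETR_EXTERNAL,cv2.CHAIN_APPROX_NONE)
    return [c for c in cs if cv2.contourArea(c)>amin]
E
python3 - <<'E'
from h import *
for n in("top","scene"):
    im=cv2.imread(f"pics/{n}0.png")[:,:,::-1].copy(); h=hsv(im); c=cam(n); H,S,V=[h[...,k].astype(int) for k in range(3)]
    for name,m in dict(brass=(H>12)&(H<28)&(S>130)&(V>60),red=((H<6)|(H>174))&(S>170)&(V>80),blue=(H>100)&(H<125)&(S>110)).items():
        for b in blobs(m):
            x=b[:,0,:]; ctr=x.mean(0)
            if x[:,1].min()<130 and n=='scene': continue
            r=cv2.minAreaRect(b); box=cv2.boxPoints(r)
            print(n,name,"A",cv2.contourArea(b),"bb",cv2.boundingRect(b),"rect",np.round(r[0]),np.round(r[1]),round(r[2]),"z10",np.round(cast([r[0]],10,c)).tolist(),"z74",np.round(cast([r[0]],74,c)).tolist())
im=cv2.imread("pics/top0.png")
cv2.imwrite("pics/crop1.png",cv2.resize(im[135:300,120:510],None,fx=2.05,fy=2.05,interpolation=cv2.INTER_CUBIC))
E
```

```text
top brass A 453.5 bb (324, 177, 24, 27) rect [336. 190.] [26. 23.] 90 z10 [[655.0, -52.0]] z74 [[635.0, -50.0]]
top brass A 453.0 bb (370, 175, 24, 27) rect [382. 188.] [26. 23.] 90 z10 [[662.0, -162.0]] z74 [[642.0, -153.0]]
top brass A 462.0 bb (239, 171, 25, 28) rect [251. 186.] [25. 24.] 27 z10 [[661.0, 151.0]] z74 [[640.0, 142.0]]
top red A 61.5 bb (342, 256, 13, 7) rect [348. 259.] [ 6. 12.] 90 z10 [[488.0, -83.0]] z74 [[478.0, -79.0]]
top red A 169.5 bb (175, 187, 14, 17) rect [181. 195.] [15. 13.] 81 z10 [[635.0, 315.0]] z74 [[617.0, 297.0]]
top red A 324.0 bb (167, 128, 23, 18) rect [178. 136.] [17. 22.] 85 z10 [[784.0, 334.0]] z74 [[757.0, 315.0]]
top red A 3791.5 bb (568, 101, 60, 74) rect [597. 138.] [78. 54.] 85 z10 [[800.0, -688.0]] z74 [[772.0, -651.0]]
top blue A 1004.5 bb (137, 252, 48, 34) rect [161. 269.] [27. 44.] 76 z10 [[456.0, 350.0]] z74 [[447.0, 330.0]]
top blue A 5486.0 bb (564, 193, 75, 85) rect [601. 235.] [88. 69.] 85 z10 [[557.0, -674.0]] z74 [[542.0, -638.0]]
scene brass A 574.5 bb (219, 293, 26, 34) rect [232. 310.] [33. 25.] 90 z10 [[652.0, -161.0]] z
[... 224 characters left out ...]
0]] z74 [[682.0, -50.0]]
scene brass A 209.0 bb (142, 281, 17, 18) rect [150. 290.] [17. 16.] 90 z10 [[595.0, -341.0]] z74 [[636.0, -320.0]]
scene red A 40.0 bb (0, 321, 6, 15) rect [  2. 328.] [14.  5.] 90 z10 [[677.0, -629.0]] z74 [[713.0, -587.0]]
scene red A 706.5 bb (456, 310, 31, 36) rect [470. 327.] [32. 31.] 82 z10 [[714.0, 340.0]] z74 [[748.0, 314.0]]
scene red A 260.5 bb (439, 267, 18, 25) rect [448. 278.] [24. 16.] 81 z10 [[591.0, 321.0]] z74 [[633.0, 296.0]]
scene blue A 2677.5 bb (0, 231, 49, 84) rect [ 24. 272.] [48. 83.] 0 z10 [[538.0, -628.0]] z74 [[584.0, -587.0]]
scene blue A 855.5 bb (425, 207, 44, 40) rect [450. 229.] [29. 45.] 56 z10 [[447.0, 360.0]] z74 [[499.0, 332.0]]
```

View pics/crop1.png

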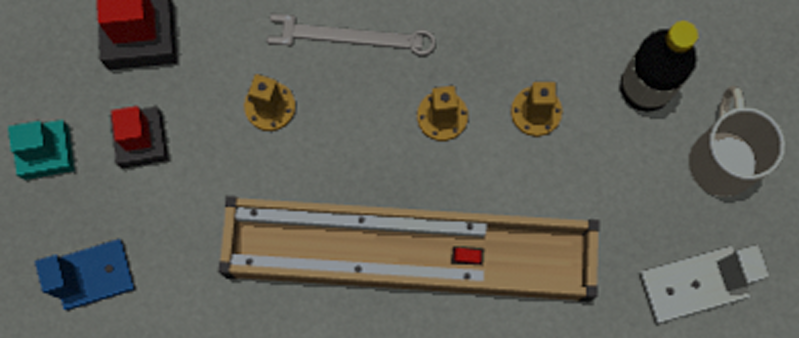

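Request:
step_arm --slide '[[0.022,-0.046,0.008],[0.022,-0.046,0.008],[0.022,-0.046,0.008],[0.022,-0.046,0.008],[0.022,-0.046,0.008],[0.022,-0.046,0.008],[0.022,-0.046,0.008],[0.022,-0.046,0.008],[0.022,-0.046,0.008]]' --twist '[[0,0,0.1],[0,0,0.1],[0,0,0.1],[0,0,0.05],[0,0,0],[0,0,0],[0,0,0],[0,0,0],[0,0,0]]' --grip 1

```text
time_s: 0.85
tcp_pos: [420.6, 261.5, 289.0]
tcp_rot: [-3.142, -0.0, 3.093]
contact_force: [-0.0, 0.2, 0.2]
finger_gap: 1.001
grip_force: 0.0
```

Request:
step_arm --slide '[[0.022,-0.046,0.008],[0.022,-0.046,0.008],[0.022,-0.046,0.008],[0.022,-0.046,0.008],[0.022,-0.046,0.008],[0.022,-0.046,0.008],[0.022,-0.046,0.008],[0.022,-0.046,0.008],[0,0,0],[0,0,0]]' --twist '[[0,0,0],[0,0,0],[0,0,0],[0,0,0],[0,0,0],[0,0,0],[0,0,0],[0,0,0],[0,0,0],[0,0,0]]'

```text
time_s: 1.68
tcp_pos: [561.3, -33.9, 340.0]
tcp_rot: [-3.141, -0.0, 3.087]
contact_force: [-0.1, 0.5, -0.1]
finger_gap: 1.001
grip_force: 0.0
```

Run:
```python
from h import *
o=ctrl.get_obs();print(o['time_s'],np.round(o['tcp_pos'],1),np.round(o['tcp_rot'],3),np.round(o['qpos'],2))
c=cam("wrist");im=ctrl.read_camera("wrist");cv2.imwrite("pics/w1.png",im[:,:,::-1]);np.savez("w1.npz",M=c[0],e=c[1],R=c[2])
```

```text
1.6833 [561.3 -33.9 340. ] [-3.141 -0.     3.087] [-0.41  0.19  0.47  1.6  -0.09  1.37  1.59]
```

View pics/w1.png

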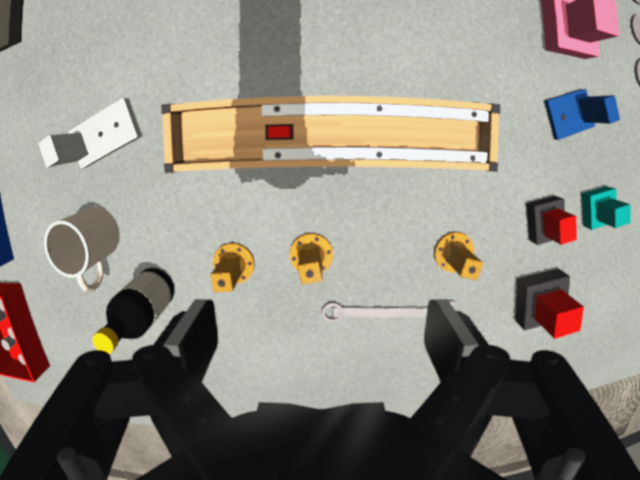

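Run:
```python
from h import *
from scipy.optimize import least_squares
z=np.load("w1.npz");c=(z['M'],z['e'],z['R']);im=cv2.imread("pics/w1.png")[:,:,::-1].copy();h=hsv(im);H,S,V=[h[...,k].astype(int) for k in range(3)]
print("eye",c[1].round(1))
q=cast([(163,104),(163,171),(498,172),(500,104)],52,c,True);print("case rim",q.round(1).tolist(),[round(np.linalg.norm(q[i]-q[(i+1)%4]),1) for i in range(4)],q.mean(0))
red=((H<6)|(H>174))&(S>150)
for b in blobs(red): print("red",cv2.boundingRect(b),cast([cv2.minAreaRect(b)[0]],17,c,True).round(1),cast([cv2.minAreaRect(b)[0]],72,c,True).round(1))
m=(H>12)&(H<28)&(S>150)&(V>60); m[:200]=0
for b in blobs(m,200):
    p=b[:,0,:].astype(float); g=cast(p,0,c,True)
    near=g[g[:,0]<g[:,0].min()+28]
    r=least_squares(lambda t:np.hypot(near[:,0]-t[0],near[:,1]-t[1])-30,near.mean(0)+[15,0],loss='soft_l1')
    print(cv2.boundingRect(b),"flange",r.x.round(1),"rms",np.sqrt(np.mean(r.fun**2)).round(2),len(near))
big=cv2.resize(im[225:300,200:500],None,fx=2.66,fy=2.66,interpolation=cv2.INTER_CUBIC)
big2=cv2.resize(im[90:185,150:350],None,fx=4,fy=4,interpolation=cv2.INTER_CUBIC)
cv2.imwrite("pics/w1c.png",np.vstack([big[:,:798],big2[:,:798]])[:,:,::-1])
```

```text
eye [488.9 -29.1 483.1]
case rim [[438.9, -217.5], [521.3, -225.9], [543.6, 190.3], [457.9, 193.2]] [np.float64(82.9), np.float64(416.8), np.float64(85.7), np.float64(411.1)] [490.42351404 -14.96555844]
red (535, 290, 49, 48) [[778.6 352.2]] [[744.4 307.2]]
red (0, 283, 49, 99) [[ 786.7 -619.2]] [[ 751.5 -549.5]]
red (543, 209, 34, 35) [[628.8 323.4]] [[612.3 281.8]]
red (267, 125, 25, 14) [[487.7 -81.2]] [[487.9 -75.1]]
(211, 243, 43, 48) flange [ 665.  -162.6] rms 0.69 52
(291, 234, 41, 49) flange [657.2 -51.9] rms 0.96 58
(435, 233, 47, 46) flange [666.  152.1] rms 0.56 54
```

View pics/w1c.png

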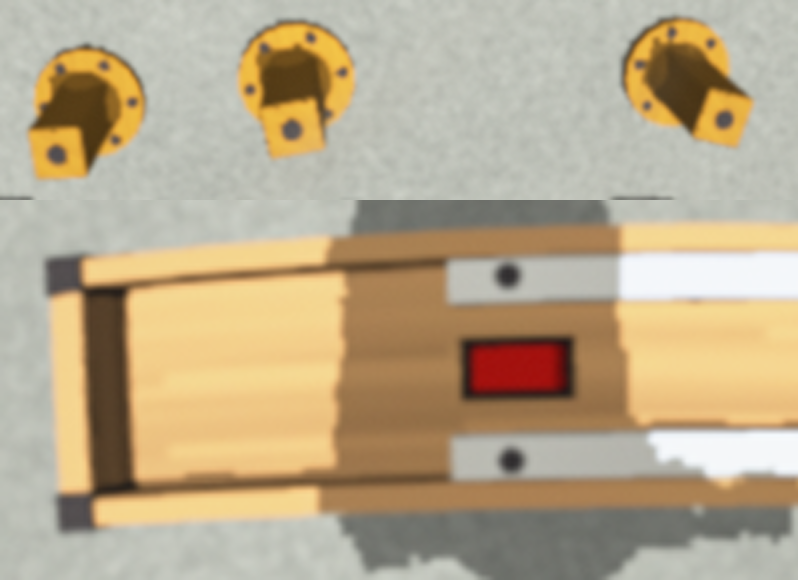

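Run:
```python
from h import *
z=np.load("w1.npz");c=(z['M'],z['e'],z['R'])
f=lambda L:[(200+u/2.66,225+v/2.66) for u,v in L]
for n,d,k in (("A",(57,155),[(30,129),(80,127),(87,176),(37,179)]),("B",(291,129),[(263,107),(318,97),(325,145),(272,157)]),("C",(724,120),[(709,89),(751,98),(739,147),(696,133)])):
    q=cast(f(k),74,c,True); a=q[1]-q[0];b=q[2]-q[3]
    print(n,"dot",cast(f([d]),74,c,True).round(1),"ctr",q.mean(0).round(1),"sides",[round(np.linalg.norm(q[i]-q[i-1]),1) for i in range(4)],"ang of edge vs +y deg",[round(np.degrees(np.arctan2(-v[0],v[1])),1) for v in(a,b)])
g=lambda L:[(150+u/4,90+(v-200)/4) for u,v in L]
l=cast(g([(447,303),(450,433)]),42,c,True);print("lips",l.round(1),l.mean(0),np.linalg.norm(l[0]-l[1]))
r=cast(g([(47,262),(58,530)]),52,c,True);print("end",r.round(1),r.mean(0),np.linalg.norm(r[0]-r[1]))
p=cast(g([(517,368)]),17,c,True);print("pawl",p)
r2=cast([(498,172),(500,104)],52,c,True)
d=r2.mean(0)-r.mean(0);print("yaw",np.degrees(np.arctan2(d[1],d[0])),np.linalg.norm(d))
```

```text
A dot [[ 662.8 -161. ]] ctr [ 661.9 -160.3] sides [np.float64(25.4), np.float64(24.2), np.float64(24.6), np.float64(24.8)] ang of edge vs +y deg [np.float64(0.3), np.float64(2.1)]
B dot [[654.6 -51.7]] ctr [653.6 -50.1] sides [np.float64(24.5), np.float64(24.8), np.float64(23.2), np.float64(24.7)] ang of edge vs +y deg [np.float64(8.0), np.float64(10.9)]
C dot [[663.6 151.6]] ctr [662.  151.5] sides [np.float64(22.3), np.float64(23.3), np.float64(25.1), np.float64(25.2)] ang of edge vs +y deg [np.float64(-15.1), np.float64(-21.4)]
lips [[467.3 -97.6]
 [506.2 -99.5]] [486.7799326  -98.54676482] 38.94149193570949
end [[ 440.5 -219.3]
 [ 523.4 -224.1]] [ 481.93812065 -221.69175543] 83.0465462052497
pawl [[488.3722352 -80.9315502]]
yaw 87.39588569304645 413.87984786861705
```

Request:
step_arm --slide '[[0.016,-0.02,-0.0325],[0.016,-0.02,-0.0325],[0.016,-0.02,-0.0325],[0.016,-0.02,-0.0325],[0.016,-0.02,-0.0325],[0.016,-0.02,-0.0325],[0.016,-0.02,-0.0325],[0.016,-0.02,-0.0325],[0,0,0],[0,0,0]]' --twist '[[0,0,0.05],[0,0,0],[0,0,0],[0,0,0],[0,0,0],[0,0,0],[0,0,0],[0,0,0],[0,0,0],[0,0,0]]'

```text
time_s: 2.57
tcp_pos: [662.1, -156.8, 129.3]
tcp_rot: [3.14, -0.005, -3.136]
contact_force: [0.3, 0.7, 0.3]
finger_gap: 1.005
grip_force: 0.0
```

Run:
```python
from h import *
c=cam("wrist");im=ctrl.read_camera("wrist");cv2.imwrite("pics/w2.png",im[:,:,::-1]);np.savez("w2.npz",M=c[0],e=c[1],R=c[2])
print(np.round(ctrl.get_obs()['tcp_pos'],1))
```

```text
[ 663.2 -156.4  131.4]
```

View pics/w2.png

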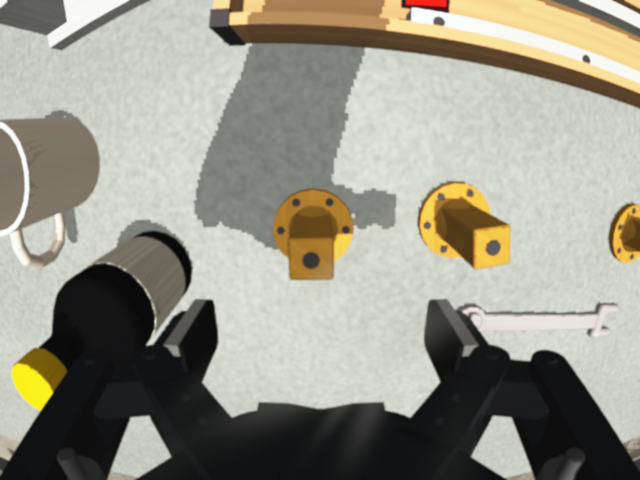

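Run:
```python
from h import *
z=np.load("w2.npz");c=(z['M'],z['e'],z['R'])
q=cast([(289,238),(333,239),(333,279),(289,279)],74,c,True)
print("dot",cast([(311,260)],74,c,True),q.mean(0),q.round(1).tolist(),"B dot",cast([(493,248)],74,c,True))
b=cast([(190,275),(130,235),(170,232)],0,c,True);print("bottle base edge pts",b.round(0).tolist())
print("cap",cast([(42,375)],170,c,True))
print("flange top",cast([(313,189)],0,c,True),"sides",cast([(274,227),(353,227)],8,c,True))
o=ctrl.get_obs();print(o['tcp_pos'],o['tcp_rot'])
```

```text
dot [[ 661.88632546 -161.41529684]] [ 661.384109   -161.43478926] [[648.9, -173.7], [649.4, -149.1], [673.5, -148.7], [673.7, -174.2]] B dot [[654.6115603  -51.25671967]]
bottle base edge pts [[703.0, -263.0], [669.0, -315.0], [666.0, -277.0]]
cap [[ 684.65336376 -279.89615798]]
flange top [[ 632.77833332 -161.60142281]] sides [[ 659.92496127 -190.33321254]
 [ 659.64983291 -131.9014017 ]]
[ 663.21244907 -156.38787342  131.36447689] [ 3.13975741e+00 -1.82367042e-03 -3.13546914e+00]
```

Request:
step_arm --slide '[[-0.001,-0.006,0],[0,0,-0.033],[0,0,-0.033],[0,0,-0.033],[0,0,-0.0315],[0,0,0],[0,0,0]]' --twist '[[0,0,0],[0,0,0],[0,0,0],[0,0,0],[0,0,0],[0,0,0],[0,0,0]]'

```text
time_s: 3.2
tcp_pos: [662.6, -162.2, 28.3]
tcp_rot: [3.141, -0.0, -3.136]
contact_force: [-0.7, -0.2, 0.5]
finger_gap: 1.002
grip_force: 0.0
```

Request:
step_arm --slide '[[0,0,0],[0,0,0],[0,0,0],[0,0,0],[0,0,0],[0,0,0],[0,0,0],[0,0,0]]' --twist '[[0,0,0],[0,0,0],[0,0,0],[0,0,0],[0,0,0],[0,0,0],[0,0,0],[0,0,0]]' --grip -1 --grip_force 60

```text
time_s: 3.87
tcp_pos: [663.6, -163.5, 28.9]
tcp_rot: [3.141, 0.002, -3.137]
contact_force: [-0.5, 1.0, 5.6]
finger_gap: 0.295
grip_force: 60.1
```

Request:
step_arm --slide '[[0,0,0.025],[0,0,0.035],[0,0,0.035],[-0.03,0,0],[-0.04,0,0],[-0.04,0,0],[-0.04,0,0],[-0.04,0,0],[-0.033,-0.002,0],[0,0,0],[0,0,0],[0,0,0]]' --twist '[[0,0,0],[0,0,0],[0,0,0],[0,0,0],[0,0,-0.05],[0,0,0],[0,0,0],[0,0,0],[0,0,0],[0,0,0],[0,0,0],[0,0,0]]'

```text
time_s: 4.87
tcp_pos: [484.8, -164.9, 103.7]
tcp_rot: [3.141, 0.001, 3.094]
contact_force: [0.9, 0.0, -2.6]
finger_gap: 0.299
grip_force: 59.3
```

Run:
```python
from h import *
o=ctrl.get_obs();print(np.round(o['tcp_pos'],1),np.round(o['tcp_rot'],3),np.round(o['contact_force'],1))
c=cam("wrist");im=ctrl.read_camera("wrist");cv2.imwrite("pics/w3.png",im[:,:,::-1]);np.savez("w3.npz",M=c[0],e=c[1],R=c[2])
```

```text
[ 484.8 -164.9  103.7] [3.141e+00 1.000e-03 3.094e+00] [ 0.9  0.  -2.6]
```

View pics/w3.png

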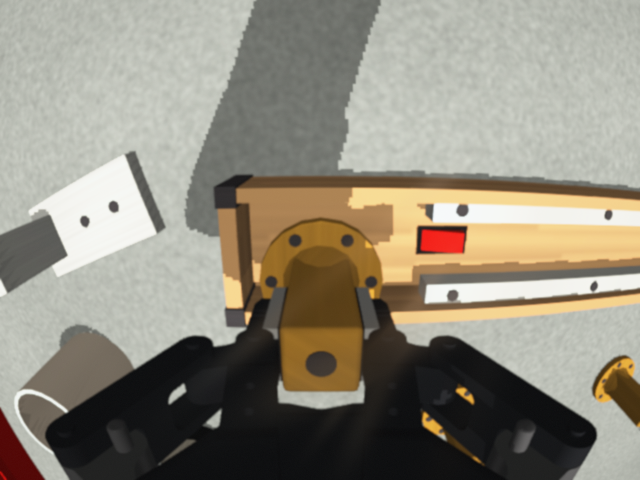

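Run:
```python
from h import *
z=np.load("w3.npz");c=(z['M'],z['e'],z['R'])
l=cast([(432,220),(427,277)],42,c,True);print("lips",l.round(1).tolist(),l.mean(0).round(1),np.linalg.norm(l[0]-l[1]))
e=cast([(216,178),(229,325)],52,c,True);print("end",e.round(1).tolist(),e.mean(0).round(1),np.linalg.norm(e[0]-e[1]))
print("pawl",cast([(442,240)],18,c,True))
im=cv2.imread("pics/w3.png");h=cv2.cvtColor(im,cv2.COLOR_BGR2HSV)
print("head top dot",cast([(321,364)],104-28.5+74,c,True),"flange near",cast([(320,219)],75,c,True),"sides",cast([(260,275),(381,275)],83,c,True))
```

```text
lips [[465.8, -98.0], [501.8, -99.6]] [483.8 -98.8] 36.00071227320888
end [[434.2, -218.3], [523.7, -222.4]] [ 479.  -220.3] 89.64882006201645
pawl [[486.16207575 -83.03916062]]
head top dot [[ 483.21298777 -163.99226597]] flange near [[ 454.34337533 -163.00258116]] sides [[ 478.5309073  -193.01941791]
 [ 481.30770866 -134.95392286]]
```

Request:
step_arm --slide '[[-0.00125,0,-0.015],[0,0,-0.02],[0,0,-0.02],[0,0,-0.0175],[0,0,0],[0,0,0]]' --twist '[[0,0,0],[0,0,0],[0,0,0],[0,0,0],[0,0,0],[0,0,0]]'

```text
time_s: 5.42
tcp_pos: [483.8, -164.9, 45.2]
tcp_rot: [-3.141, -0.001, 3.094]
contact_force: [-0.3, -0.6, -3.5]
finger_gap: 0.299
grip_force: 59.2
```

Request:
step_arm --slide '[[0,0,-0.002],[0,0,-0.0015],[0,0,0],[0,0,0]]' --twist '[[0,0,0],[0,0,0],[0,0,0],[0,0,0]]'

```text
time_s: 5.75
tcp_pos: [483.8, -165.2, 43.5]
tcp_rot: [3.142, 0.001, 3.094]
contact_force: [-0.0, 0.8, -2.5]
finger_gap: 0.298
grip_force: 59.2
```

Request:
step_arm --slide '[[0,0,-0.002],[0,0,0],[0,0,0]]' --twist '[[0,0,0],[0,0,0],[0,0,0]]'

```text
time_s: 6.0
tcp_pos: [483.3, -165.0, 41.4]
tcp_rot: [3.141, 0.0, 3.093]
contact_force: [0.2, 0.1, -2.9]
finger_gap: 0.293
grip_force: 59.2
```

Request:
step_arm --slide '[[0.0007,0.015,0],[0.0008,0.0175,0],[0.0008,0.0175,0],[0.0008,0.0175,0],[0.0008,0.0175,0],[0,0,0]]' --twist '[[0,0,0],[0,0,0],[0,0,0],[0,0,0],[0,0,0],[0,0,0]]'

```text
time_s: 6.5
tcp_pos: [488.0, -94.5, 42.2]
tcp_rot: [3.14, 0.003, 3.096]
contact_force: [0.6, 2.1, 1.9]
finger_gap: 0.294
grip_force: 60.1
```

Request:
step_arm --slide '[[0.0003,0.015,0],[0.0005,0.0175,0],[0.0008,0.0175,0],[0.0008,0.0175,0],[0.0008,0.0175,0],[0.0002,0.005,0],[0,0,0],[0,0,0]]' --twist '[[0,0,0],[0,0,0],[0,0,0],[0,0,0],[0,0,0],[0,0,0],[0,0,0],[0,0,0]]'

```text
time_s: 7.17
tcp_pos: [489.0, -25.2, 41.2]
tcp_rot: [-3.142, -0.0, 3.094]
contact_force: [0.6, -0.1, -2.4]
finger_gap: 0.302
grip_force: 59.6
```

Request:
step_arm --slide '[[0,0,0],[0,0,0],[0,0,0],[0,0,0.02],[0,0,0.025],[0,0,0.03]]' --twist '[[0,0,0],[0,0,0],[0,0,0],[0,0,0],[0,0,0],[0,0,0]]' --grip -0.05

```text
time_s: 7.67
tcp_pos: [488.1, -25.8, 101.3]
tcp_rot: [-3.141, -0.003, 3.092]
contact_force: [0.5, 0.3, 0.9]
finger_gap: 0.472
grip_force: 0.0
```

Request:
step_arm --slide '[[0.03,-0.005,0.005],[0.04,-0.006,0],[0.045,-0.007,0],[0.045,-0.007,0],[0.045,-0.007,0],[0,0,0],[0,0,0]]' --twist '[[0,0,0],[0,0,0.05],[0,0,0.1],[0,0,0.05],[0,0,0],[0,0,0],[0,0,0]]' --grip 1

```text
time_s: 8.25
tcp_pos: [654.4, -51.8, 104.8]
tcp_rot: [-3.141, -0.0, -2.982]
contact_force: [-0.4, 0.4, -0.6]
finger_gap: 0.996
grip_force: 0.0
```

```bash
cat > heads.py <<'E'
from h import *
# report head tops (z=74): bright top-face centroid/rect on wrist view
o=ctrl.get_obs();c=cam("wrist");im=ctrl.read_camera("wrist")
import sys;n=sys.argv[1];cv2.imwrite(f"pics/{n}.png",im[:,:,::-1]);np.savez(n+".npz",M=c[0],e=c[1],R=c[2])
print("tcp",np.round(o['tcp_pos'],1),np.round(o['tcp_rot'],3))
h=hsv(im);H,S,V=[h[...,k].astype(int) for k in range(3)]
m=(H>12)&(H<28)&(S>150)&(V>60)
from scipy.optimize import least_squares
for b in blobs(m,300):
    p=b[:,0,:].astype(float); g=cast(p,0,c,True); near=g[g[:,0]<g[:,0].min()+28]
    r=least_squares(lambda t:np.hypot(near[:,0]-t[0],near[:,1]-t[1])-30,near.mean(0)+[15,0],loss='soft_l1')
    print(cv2.boundingRect(b),"flange",r.x.round(1),"rms",np.sqrt(np.mean(r.fun**2)).round(2))
    mm=np.zeros(m.shape,np.uint8);cv2.drawContours(mm,[b],-1,1,-1)
    for d in blobs((mm>0)&(V<110)&(S<190),8):
        if cv2.contourArea(d)<300: print("   dark",cv2.minAreaRect(d)[0],cast([cv2.minAreaRect(d)[0]],74,c,True).round(1))
E
python3 heads.py w4
```

```text
tcp [654.4 -51.8 104.8] [-3.141 -0.    -2.982]
(317, 271, 27, 26) flange [703.4 -11.2] rms 5.33
(530, 251, 94, 90) flange [663.8 155.7] rms 0.78
   dark (608.0000610351562, 322.5000305175781) [[662.6 151.5]]
   dark (543.0000610351562, 275.0000305175781) [[635.6  75.9]]
   dark (548.1600341796875, 258.287841796875) [[625.3  75.7]]
(277, 194, 86, 99) flange [655.9 -51.6] rms 0.31
   dark (355.5, 239.0) [[632.  -37.6]]
   dark (284.5, 238.5) [[637.3 -72. ]]
   dark (338.7500305175781, 208.75003051757812) [[618.4 -48.3]]
   dark (302.5, 208.0) [[620.8 -65.5]]
(359, 0, 92, 28) flange [509.9 -17.1] rms 8.03
   dark (442.5, 7.5) [[510.7 -15.2]]
```

View pics/w4.png

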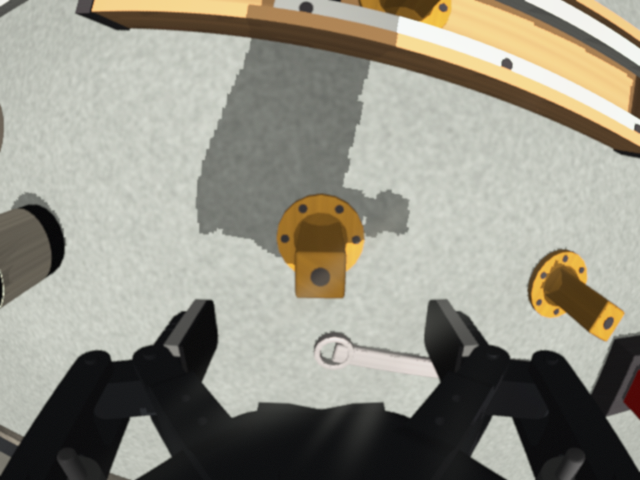

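Request:
step_arm --slide '[[0.0005,0,-0.025],[0,0,-0.035],[0,0,-0.0325],[0,0,0],[0,0,0]]' --twist '[[0,0,0],[0,0,0],[0,0,0],[0,0,0],[0,0,0]]'

```text
time_s: 8.72
tcp_pos: [651.3, -50.5, 30.5]
tcp_rot: [3.141, -0.004, -2.981]
contact_force: [0.2, 0.6, 0.7]
finger_gap: 0.997
grip_force: 0.0
```

Request:
step_arm --slide '[[0,0,0],[0,0,0],[0,0,0],[0,0,0],[0,0,0],[0,0,0],[0,0,0],[0,0,0]]' --twist '[[0,0,0],[0,0,0],[0,0,0],[0,0,0],[0,0,0],[0,0,0],[0,0,0],[0,0,0]]' --grip -1

```text
time_s: 9.38
tcp_pos: [654.6, -51.0, 32.5]
tcp_rot: [-3.141, 0.002, -2.981]
contact_force: [0.8, -0.4, 5.9]
finger_gap: 0.298
grip_force: 60.2
```

Request:
step_arm --slide '[[0,0,0.025],[0,0,0.035],[0,0,0.034],[-0.03,-0.02,0],[-0.036,-0.024,0],[-0.038,-0.025,0],[-0.038,-0.025,0],[-0.038,-0.025,0],[-0.0354,-0.0235,0],[0,0,0],[0,0,0],[0,0,0]]' --twist '[[0,0,0],[0,0,0],[0,0,0],[0,0,-0.1],[0,0,-0.1],[0,0,0],[0,0,0],[0,0,0],[0,0,0],[0,0,0],[0,0,0],[0,0,0]]'

```text
time_s: 10.38
tcp_pos: [481.4, -164.1, 106.3]
tcp_rot: [3.141, -0.0, 3.093]
contact_force: [0.1, -0.8, -2.8]
finger_gap: 0.293
grip_force: 59.4
```

Request:
step_arm --slide '[[0.001,0,-0.02],[0,0,-0.02],[0,0,-0.02],[0,0,-0.0155],[0,0,0],[0,0,0]]' --twist '[[0,0,0],[0,0,0],[0,0,0],[0,0,0],[0,0,0],[0,0,0]]'

```text
time_s: 10.88
tcp_pos: [483.1, -163.5, 45.5]
tcp_rot: [3.141, -0.001, 3.096]
contact_force: [0.5, -0.0, -2.0]
finger_gap: 0.297
grip_force: 59.5
```

Request:
step_arm --slide '[[0.0007,0.015,-0.0005],[0.0008,0.0175,0],[0.0008,0.0175,0],[0.0008,0.0175,0],[0.0008,0.0175,0],[0,0,0]]' --twist '[[0,0,0],[0,0,0],[0,0,0],[0,0,0],[0,0,0],[0,0,0]]'

```text
time_s: 11.38
tcp_pos: [486.9, -93.0, 46.5]
tcp_rot: [3.14, 0.002, 3.098]
contact_force: [1.2, 3.1, 1.7]
finger_gap: 0.297
grip_force: 60.1
```

Request:
step_arm --slide '[[0.0006,0.0125,0],[0.0006,0.0125,0],[0.0006,0.0125,0],[0.0006,0.0125,0],[0.0006,0.0125,0],[0.0006,0.0125,0],[0.0006,0.0125,0],[0,0,0],[0,0,0]]' --twist '[[0,0,0],[0,0,0],[0,0,0],[0,0,0],[0,0,0],[0,0,0],[0,0,0],[0,0,0],[0,0,0]]'

```text
time_s: 12.13
tcp_pos: [487.7, -25.1, 45.2]
tcp_rot: [3.14, -0.002, 3.095]
contact_force: [-0.1, 0.6, -1.6]
finger_gap: 0.297
grip_force: 59.8
```

Request:
step_arm --slide '[[0,0,0],[0,0,0],[0,0,0],[0,0,0.02],[0,0,0.028],[0,0,0.03]]' --twist '[[0,0,0],[0,0,0],[0,0,0],[0,0,0],[0,0,0],[0,0,0]]' --grip -0.05

```text
time_s: 12.63
tcp_pos: [487.6, -27.1, 108.2]
tcp_rot: [-3.141, -0.002, 3.092]
contact_force: [0.3, 0.3, -0.0]
finger_gap: 0.471
grip_force: 0.0
```

Request:
step_arm --slide '[[0.025,0.025,0],[0.032,0.032,0],[0.034,0.034,0],[0.034,0.034,0],[0.034,0.034,0],[0.034,0.034,0],[0.027,0.028,0],[0,0,0],[0,0,0]]' --twist '[[0,0,0],[0,0,0],[0,0,-0.08],[0,0,-0.1],[0,0,-0.075],[0,0,0],[0,0,0],[0,0,0],[0,0,0]]' --grip 1

```text
time_s: 13.38
tcp_pos: [665.0, 152.2, 107.3]
tcp_rot: [3.142, -0.0, 2.829]
contact_force: [-0.4, -1.6, -0.4]
finger_gap: 0.999
grip_force: 0.0
```

```bash
python3 heads.py w5
```

```text
tcp [665.  152.2 107.3] [ 3.142 -0.     2.829]
(274, 192, 86, 101) flange [664.1 150.2] rms 0.28
   dark (280.5, 236.5) [[639.5 140.4]]
   dark (351.0, 235.0) [[649.5 173.9]]
   dark (297.0, 206.5) [[627.6 153.1]]
   dark (333.0000305175781, 206.00003051757812) [[632.8 169.8]]
(0, 24, 125, 104) flange [445.4 -29. ] rms 5.03
   dark (57.5, 93.5) [[521.2  45.3]]
   dark (112.50001525878906, 49.50000762939453) [[515.8  87.6]]
   dark (23.5, 52.0) [[482.3  26.5]]
   dark (120.81659698486328, 49.62445068359375) [[518.4  92.3]]
```

Request:
step_arm --slide '[[-0.001,-0.002,-0.025],[0,0,-0.035],[0,0,-0.0345],[0,0,0],[0,0,0]]' --twist '[[0,0,0],[0,0,0],[0,0,0],[0,0,0],[0,0,0]]'

```text
time_s: 13.85
tcp_pos: [661.9, 146.6, 31.6]
tcp_rot: [-3.139, -0.003, 2.824]
contact_force: [-0.2, -0.2, 1.1]
finger_gap: 0.999
grip_force: 0.0
```

Request:
step_arm --slide '[[0,0,0],[0,0,0],[0,0,0],[0,0,0],[0,0,0],[0,0,0],[0,0,0],[0,0,0]]' --twist '[[0,0,0],[0,0,0],[0,0,0],[0,0,0],[0,0,0],[0,0,0],[0,0,0],[0,0,0]]' --grip -1

```text
time_s: 14.52
tcp_pos: [664.5, 148.8, 33.7]
tcp_rot: [3.14, 0.001, 2.827]
contact_force: [-0.3, 0.4, 5.9]
finger_gap: 0.301
grip_force: 59.5
```

Request:
step_arm --slide '[[0,0,0.025],[0,0,0.035],[0,0,0.034],[-0.017,-0.029,0],[-0.022,-0.038,0],[-0.023,-0.04,0],[-0.023,-0.04,0],[-0.023,-0.04,0],[-0.023,-0.04,0],[-0.023,-0.04,0]]' --twist '[[0,0,0],[0,0,0],[0,0,0],[0,0,0],[0,0,0.08],[0,0,0.1],[0,0,0.075],[0,0,0],[0,0,0],[0,0,0]]'

```text
time_s: 15.35
tcp_pos: [538.6, -66.4, 107.1]
tcp_rot: [3.141, -0.001, 3.094]
contact_force: [0.6, -0.1, -1.4]
finger_gap: 0.295
grip_force: 59.3
```

Request:
step_arm --slide '[[-0.023,-0.04,0],[-0.023,-0.04,0],[-0.023,-0.04,0],[0,0,0],[0,0,0],[0,0,0]]' --twist '[[0,0,0],[0,0,0],[0,0,0],[0,0,0],[0,0,0],[0,0,0]]'

```text
time_s: 15.85
tcp_pos: [485.0, -160.7, 107.4]
tcp_rot: [3.141, -0.001, 3.093]
contact_force: [-0.4, 1.1, -2.4]
finger_gap: 0.302
grip_force: 59.6
```

Request:
step_arm --slide '[[-0.0025,-0.004,-0.02],[0,0,-0.02],[0,0,-0.02],[0,0,-0.016],[0,0,0],[0,0,0]]' --twist '[[0,0,0],[0,0,0],[0,0,0],[0,0,0],[0,0,0],[0,0,0]]'

```text
time_s: 16.35
tcp_pos: [483.9, -162.6, 46.3]
tcp_rot: [3.141, -0.001, 3.096]
contact_force: [0.6, -0.9, -2.3]
finger_gap: 0.295
grip_force: 58.9
```

Slide the last one; push to about +131.

Request:
step_arm --slide '[[0.0005,0.015,-0.0005],[0.0006,0.0175,0],[0.0006,0.0175,0],[0.0006,0.0175,0],[0.0006,0.0175,0],[0,0,0]]' --twist '[[0,0,0],[0,0,0],[0,0,0],[0,0,0],[0,0,0],[0,0,0]]'

```text
time_s: 16.85
tcp_pos: [487.1, -92.3, 47.3]
tcp_rot: [3.139, 0.002, 3.098]
contact_force: [0.3, 2.5, 1.9]
finger_gap: 0.3
grip_force: 59.6
```

Request:
step_arm --slide '[[0.0006,0.0125,0],[0.0006,0.0125,0],[0.0006,0.0125,0],[0.0006,0.0125,0],[0.0006,0.0125,0],[0.0006,0.0125,0],[0.0006,0.0125,0],[0,0,0],[0,0,0]]' --twist '[[0,0,0],[0,0,0],[0,0,0],[0,0,0],[0,0,0],[0,0,0],[0,0,0],[0,0,0],[0,0,0]]'

```text
time_s: 17.6
tcp_pos: [489.3, -25.2, 46.5]
tcp_rot: [3.141, 0.0, 3.094]
contact_force: [1.1, 1.0, -1.7]
finger_gap: 0.301
grip_force: 59.4
```

Request:
step_arm --slide '[[0,0,0],[0,0,0],[0,0,0],[0,0,0.02],[0,0,0.03],[0,0,0.04]]' --twist '[[0,0,0],[0,0,0],[0,0,0],[0,0,0],[0,0,0],[0,0,0]]' --grip -0.05

```text
time_s: 18.1
tcp_pos: [486.8, -26.5, 117.7]
tcp_rot: [-3.141, -0.005, 3.093]
contact_force: [-0.4, 0.0, 0.2]
finger_gap: 0.475
grip_force: 0.0
```

Request:
step_arm --slide '[[-0.0055,-0.03,0.012],[-0.0055,-0.044,0.012],[-0.0055,-0.045,0.012],[-0.0055,-0.045,0.012],[-0.0055,-0.045,0.012],[-0.0055,-0.045,0.012],[-0.0055,-0.045,0.012],[-0.0055,-0.045,0.012],[-0.0055,-0.045,0.012],[0,0,0],[0,0,0]]' --twist '[[0,0,0],[0,0,0],[0,0,0],[0,0,0],[0,0,0],[0,0,0],[0,0,0],[0,0,0],[0,0,0],[0,0,0],[0,0,0]]' --grip 1

```text
time_s: 19.02
tcp_pos: [448.0, -340.5, 205.6]
tcp_rot: [-3.14, 0.001, 3.087]
contact_force: [0.2, -0.6, -0.6]
finger_gap: 1.005
grip_force: 0.0
```

```bash
python3 heads.py w6
```

```text
tcp [ 448.  -340.5  205.6] [-3.140e+00  1.000e-03  3.087e+00]
(578, 227, 62, 38) flange [505.1   9.4] rms 21.37
   dark (579.103515625, 238.43017578125) [[ 471.  -101.5]]
```

View pics/w6.png

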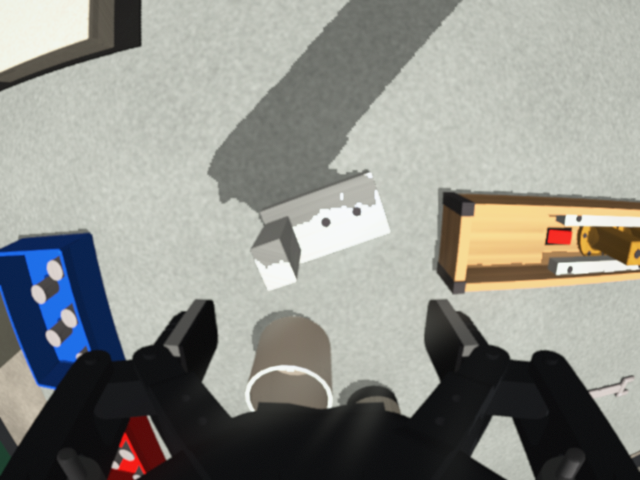

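Run:
```python
from h import *
im=cv2.imread("pics/w6.png");cv2.imwrite("pics/w6c.png",cv2.resize(im[165:300,240:400],None,fx=4,fy=4,interpolation=cv2.INTER_CUBIC))
```

```text
(no output)
```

View pics/w6c.png

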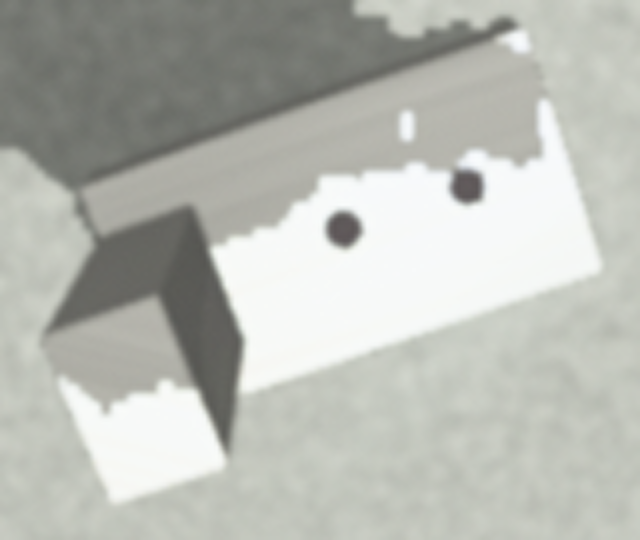

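Run:
```python
from h import *
z=np.load("w6.npz");c=(z['M'],z['e'],z['R'])
f=lambda L:[(240+u/4,165+v/4) for u,v in L]
t=cast(f([(44,342),(157,293),(227,466),(113,503)]),92,c,True);print("up",t.round(1).tolist(),t.mean(0),[round(np.linalg.norm(t[i]-t[i-1]),1) for i in range(4)])
b=cast(f([(82,188),(515,35),(600,268)]),18,c,True);print("foot",b.round(1).tolist(),[round(np.linalg.norm(b[i]-b[i-1]),1) for i in (1,2)])
for a,q in ((t[0],t[1]),(t[3],t[2]),(b[0],b[1])):
    d=q-a;print("yaw",np.degrees(np.arctan2(d[1],d[0])))
d=(b[1]-b[0])/np.linalg.norm(b[1]-b[0]);print("foot ctr",(b[0]+b[2])/2,"upright expected",(b[0]+b[2])/2-42*d)
lx=cast([(566,219),(550,260)],42,c,True);e=cast([(441,190),(457,294)],52,c,True);print("lips in",lx.round(1),"end",e.round(1),e.mean(0),np.linalg.norm(e[0]-e[1]))
```

```text
up [[459.3, -391.9], [451.0, -370.0], [485.6, -359.8], [492.3, -382.3]] [ 472.0534182  -376.00456062] [np.float64(34.4), np.float64(23.4), np.float64(36.0), np.float64(23.4)]
foot [[446.8, -395.2], [416.9, -295.0], [472.2, -276.2]] [np.float64(104.5), np.float64(58.5)]
yaw 110.73983826128682
yaw 106.68275890219982
yaw 106.60131268311982
foot ctr [ 459.49929174 -335.72004217] upright expected [ 471.49912531 -375.96931538]
lips in [[ 460.7  -96. ]
 [ 503.  -110.4]] end [[ 428.  -238.2]
 [ 525.1 -217.8]] [ 476.55240518 -228.00579796] 99.18758565560562
```

Request:
step_arm --slide '[[0.01,-0.015,-0.02],[0.01,-0.015,-0.02],[0.01,-0.0145,-0.02],[0,0,-0.02],[0,0,0],[0,0,0],[0,0,0]]' --twist '[[0,0,0.11],[0,0,0.11],[0,0,0.11],[0,0,0.013],[0,0,0],[0,0,0],[0,0,0]]'

```text
time_s: 19.65
tcp_pos: [473.9, -372.0, 141.4]
tcp_rot: [3.141, 0.001, -2.83]
contact_force: [-0.5, 0.6, 0.6]
finger_gap: 1.002
grip_force: 0.0
```

Run:
```python
from h import *
o=ctrl.get_obs();print(np.round(o['tcp_pos'],1),np.round(o['tcp_rot'],3),np.round(o['qpos'],2))
c=cam("wrist");im=ctrl.read_camera("wrist");cv2.imwrite("pics/w7.png",im[:,:,::-1])
p=proj([[472,-376,92]],c,True)[0];print("expected upright top",p)
# bright/grey low-saturation neighbourhood contour around expected
g=cv2.cvtColor(im,cv2.COLOR_RGB2GRAY);x,y=p.astype(int);sub=im[y-60:y+60,x-60:x+60];cv2.imwrite("pics/w7c.png",cv2.resize(sub,None,fx=3,fy=3)[:,:,::-1])
np.savez("w7.npz",M=c[0],e=c[1],R=c[2],o=[x-60,y-60])
```

```text
[ 473.9 -372.   141.4] [ 3.141e+00  1.000e-03 -2.830e+00] [ 0.16  0.45  0.57  1.76 -0.29  1.01  2.73]
expected upright top [313.88046807 258.12813974]
```

View pics/w7c.png

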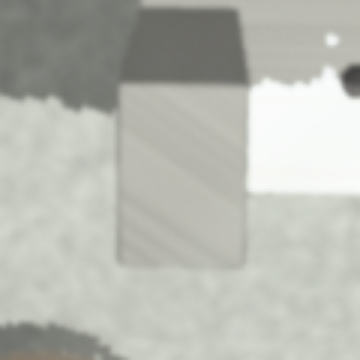

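Request:
step_arm --slide '[[-0.0025,-0.005,-0.03],[0,0,-0.04],[0,0,-0.042],[0,0,0],[0,0,0]]' --twist '[[0,0,0],[0,0,0],[0,0,0],[0,0,0],[0,0,0]]'

```text
time_s: 20.12
tcp_pos: [471.0, -376.1, 51.2]
tcp_rot: [3.14, -0.001, -2.83]
contact_force: [0.4, -0.3, 0.2]
finger_gap: 1.0
grip_force: 0.0
```

Request:
step_arm --slide '[[0,0,0],[0,0,0],[0,0,0],[0,0,0],[0,0,0],[0,0,0],[0,0,0],[0,0,0]]' --twist '[[0,0,0],[0,0,0],[0,0,0],[0,0,0],[0,0,0],[0,0,0],[0,0,0],[0,0,0]]' --grip -1 --grip_force 80

```text
time_s: 20.78
tcp_pos: [472.1, -377.3, 52.6]
tcp_rot: [-3.141, 0.001, -2.831]
contact_force: [0.4, 1.0, 5.2]
finger_gap: 0.271
grip_force: 79.0
```

Request:
step_arm --slide '[[0,0,0.025],[0,0,0.035],[0,0,0.035],[0.002,0.03,0],[0.002,0.04,0],[0.002,0.04,0],[0.002,0.04,0],[0.002,0.04,0],[0.002,0.034,0],[0,0,0],[0,0,0],[0,0,0]]' --twist '[[0,0,0],[0,0,0],[0,0,0],[0,0,-0.08],[0,0,-0.09],[0,0,-0.09],[0,0,-0.082],[0,0,0],[0,0,0],[0,0,0],[0,0,0],[0,0,0]]'

```text
time_s: 21.78
tcp_pos: [480.7, -198.4, 127.3]
tcp_rot: [-3.141, -0.0, 3.094]
contact_force: [0.9, -0.6, -1.8]
finger_gap: 0.275
grip_force: 79.0
```

Run:
```python
from h import *
o=ctrl.get_obs();print(np.round(o['tcp_pos'],1),np.round(o['tcp_rot'],3),np.round(o['qpos'],2),o['contact_force'])
c=cam("wrist");im=ctrl.read_camera("wrist");cv2.imwrite("pics/w8.png",im[:,:,::-1]);np.savez("w8.npz",M=c[0],e=c[1],R=c[2])
```

```text
[ 480.7 -198.4  127.3] [-3.141 -0.     3.094] [-0.24  0.34  0.66  1.97 -0.26  0.92  2.08] [ 0.91834111 -0.59303345 -1.78425089]
```

View pics/w8.png

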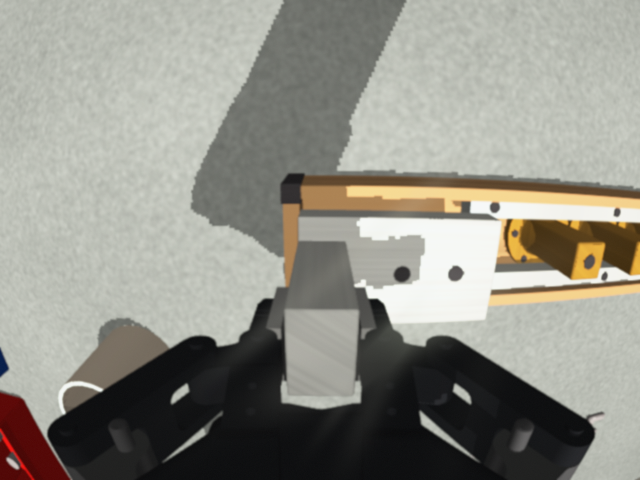

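Run:
```python
from h import *
z=np.load("w8.npz");c=(z['M'],z['e'],z['R'])
f=cast([(499,216),(490,320),(298,216)],92.7,c,True);print("foot",f.round(1).tolist(),np.linalg.norm(f[0]-f[1]),np.linalg.norm(f[0]-f[2]))
d=f[0]-f[2];print("foot yaw",np.degrees(np.arctan2(d[1],d[0])))
print("case corner",cast([(283,176)],52,c,True).round(1),"inner corner of walls",cast([(301,204)],52,c,True).round(1),"lip end outer",cast([(471,203)],42,c,True).round(1))
e=cast([(283,176),(636,189)],52,c,True);d=e[1]-e[0];print("case yaw",np.degrees(np.arctan2(d[1],d[0])))
t=cast([(287,311),(356,309),(355,394),(284,394)],166.7,c,True);print("top",t.round(1).tolist(),t.mean(0))
# model expectations projected
from math import radians,cos,sin
u=np.array([cos(radians(87.3)),sin(radians(87.3))]);n=np.array([-u[1],u[0]]);bay=np.array([483.5,-155.])
for nm,a,b,zz in (("outer corner",-66,41,52),("inner corner",-56,33,52),("lip end outer",56,33,42),("lip in",56,20,42),("pawl",88,7,21)):
    p=bay+a*u+b*n;print(nm,proj([[*p,zz]],c,True).round(0))
```

```text
foot [[453.7, -101.4], [516.5, -99.3], [449.7, -207.3]] 62.873076904339975 106.0062211344854
foot yaw 87.83725991622964
case corner [[ 434.4 -217.7]] inner corner of walls [[ 451.8 -208.1]] lip end outer [[457.1 -97. ]]
case yaw 87.74932732908384
top [[462.8, -207.4], [463.1, -185.6], [498.3, -186.1], [497.1, -211.5]] [ 480.32138839 -197.64150914]
outer corner [[281. 185.]]
inner corner [[298. 198.]]
lip end outer [[470. 197.]]
lip in [[469. 216.]]
pawl [[495. 227.]]
```

Request:
step_arm --slide '[[0.0006,0.0015,-0.02],[0,0,-0.006],[0,0,-0.006],[0,0,-0.006],[0,0,-0.006],[0,0,0]]' --twist '[[0,0,0],[0,0,0],[0,0,0],[0,0,0],[0,0,0],[0,0,0]]'

```text
time_s: 22.33
tcp_pos: [480.8, -196.8, 91.3]
tcp_rot: [3.141, -0.002, 3.094]
contact_force: [-0.2, -0.4, -2.7]
finger_gap: 0.273
grip_force: 79.0
```

Free so far; continue to 66.5.

Request:
step_arm --slide '[[0,0,-0.0075],[0,0,-0.0075],[0,0,-0.0075],[0,0,-0.0065],[0,0,0],[0,0,0]]' --twist '[[0,0,0],[0,0,0],[0,0,0],[0,0,0],[0,0,0],[0,0,0]]'

```text
time_s: 22.83
tcp_pos: [481.2, -196.6, 68.5]
tcp_rot: [3.141, -0.001, 3.094]
contact_force: [0.5, 0.1, -1.9]
finger_gap: 0.274
grip_force: 79.0
```

Request:
step_arm --slide '[[0,0,-0.003],[0,0,-0.002],[0,0,-0.001],[0,0,0],[0,0,0]]' --twist '[[0,0,0],[0,0,0],[0,0,0],[0,0,0],[0,0,0]]'

```text
time_s: 23.25
tcp_pos: [481.7, -196.7, 64.6]
tcp_rot: [3.141, 0.0, 3.094]
contact_force: [-0.3, -0.1, 2.1]
finger_gap: 0.27
grip_force: 79.5
```

Request:
step_arm --slide '[[0,-0.00125,0.0005],[0,-0.00125,0],[0,-0.00125,0],[0,0,0],[0,0,0]]' --twist '[[0,0,0],[0,0,0],[0,0,0],[0,0,0],[0,0,0]]'

```text
time_s: 23.67
tcp_pos: [481.7, -199.5, 64.6]
tcp_rot: [3.141, 0.0, 3.095]
contact_force: [-0.2, 1.8, 0.6]
finger_gap: 0.27
grip_force: 79.2
```

Request:
step_arm --slide '[[0,0,0],[0,0,0],[0,0,0],[0,0,0.02],[0,0,0.03],[0,0,0.04]]' --twist '[[0,0,0],[0,0,0],[0,0,0],[0,0,0],[0,0,0],[0,0,0]]' --grip 0.1

```text
time_s: 24.17
tcp_pos: [479.7, -199.4, 135.7]
tcp_rot: [3.141, -0.005, 3.094]
contact_force: [0.6, -0.3, 0.2]
finger_gap: 0.548
grip_force: 0.0
```

Request:
step_arm --slide '[[0,0.035,0.012],[0,0.047,0.012],[0,0.048,0.012],[0,0.048,0.012],[0,0.048,0.012],[0,0.048,0.012],[-0.005,0.048,0.005],[-0.005,0.048,0],[-0.005,0.048,0],[-0.005,0.048,0],[-0.005,0.048,0]]' --twist '[[0,0,0],[0,0,0],[0,0,0],[0,0,0],[0,0,0],[0,0,0],[0,0,0],[0,0,0],[0,0,0],[0,0,0],[0,0,0]]' --grip 1

```text
time_s: 25.08
tcp_pos: [461.2, 213.1, 198.5]
tcp_rot: [3.141, 0.001, 3.094]
contact_force: [1.3, -0.9, 0.1]
finger_gap: 1.0
grip_force: 0.0
```

Request:
step_arm --slide '[[-0.005,0.048,0],[-0.005,0.048,0],[-0.005,0.048,0],[0,0,0],[0,0,0],[0,0,0]]' --twist '[[0,0,0],[0,0,0],[0,0,0],[0,0,0],[0,0,0],[0,0,0]]'

```text
time_s: 25.58
tcp_pos: [449.8, 325.7, 197.9]
tcp_rot: [-3.14, 0.0, 3.094]
contact_force: [-0.1, -1.2, 0.4]
finger_gap: 1.001
grip_force: 0.0
```

```bash
cat > blue.py <<'E'
from h import *
import sys
n=sys.argv[1]
o=ctrl.get_obs();print(np.round(o['tcp_pos'],1),np.round(o['tcp_rot'],3),np.round(o['qpos'],2))
c=cam("wrist");im=ctrl.read_camera("wrist");cv2.imwrite(f"pics/{n}.png",im[:,:,::-1]);np.savez(n+".npz",M=c[0],e=c[1],R=c[2])
h=hsv(im);H,S,V=[h[...,k].astype(int) for k in range(3)]
m=(H>100)&(H<125)&(S>110)
for b in blobs(m,300):
    x,y,w,hh=cv2.boundingRect(b);hull=cv2.approxPolyDP(cv2.convexHull(b),3,True)[:,0];print((x,y,w,hh),hull.tolist())
    mm=np.zeros(m.shape,np.uint8);cv2.drawContours(mm,[b],-1,1,-1);v=V[(mm>0)];print("V pct",np.percentile(v,[5,25,50,75,95]))
E
python3 blue.py w9
```

```text
[449.8 325.7 197.9] [-3.14   0.     3.094] [-1.04  0.28  0.4   1.81 -0.12  1.08  0.93]
(286, 174, 112, 89) [[368, 175], [384, 202], [397, 241], [372, 251], [310, 262], [286, 205]]
V pct [ 69. 124. 143. 207. 211.]
```

```bash
cat > face.py <<'E'
from h import *
import sys
n=sys.argv[1];zt=float(sys.argv[2])
z=np.load(n+".npz");c=(z['M'],z['e'],z['R']);im=cv2.imread(f"pics/{n}.png")[:,:,::-1].copy();h=hsv(im);H,S,V=[h[...,k].astype(int) for k in range(3)]
m=(H>100)&(H<125)&(S>110) if sys.argv[3]=='b' else ((H<6)|(H>174))&(S>150)
for lo,hi in ((40,100),(100,134),(134,170),(170,256)):
    for b in blobs(m&(V>=lo)&(V<hi),100):
        r=cv2.minAreaRect(b);q=cast(cv2.boxPoints(r),zt,c,True)
        a=cv2.approxPolyDP(b,2.5,True)[:,0]
        print(lo,"A",cv2.contourArea(b),np.round(r[0],1),np.round(r[1],1),"poly",a.tolist(),"ctr",q.mean(0).round(1),"sides",round(np.linalg.norm(q[1]-q[0]),1),round(np.linalg.norm(q[2]-q[1]),1),"ang",[round(np.degrees(np.arctan2(*(q[i+1]-q[i])[::-1])),1) for i in (0,1)])
E
python3 face.py w9 74 b;echo; python3 face.py w9 12 b
```

```text
40 A 408.5 [364.9 197.7] [16.3 30.6] poly [[382, 199], [371, 187], [349, 196], [354, 211]] ctr [428.  359.9] sides 22.4 12.2 ang [np.float64(110.3), np.float64(21.2)]
100 A 2196.0 [338.4 213.8] [54.6 93.4] poly [[390, 221], [383, 200], [353, 211], [348, 196], [371, 186], [369, 177], [364, 176], [366, 174], [286, 205], [292, 222], [297, 224], [310, 219], [320, 208], [338, 207], [342, 203], [349, 206], [356, 226], [361, 229], [370, 228], [373, 224], [382, 226]] ctr [439.6 340. ] sides 68.2 41.3 ang [np.float64(109.2), np.float64(20.6)]
170 A 2850.5 [345.1 230.1] [50.5 99.1] poly [[294, 226], [310, 262], [363, 242], [372, 251], [397, 241], [393, 229], [385, 231], [372, 227], [365, 232], [356, 228], [343, 205], [338, 209], [321, 210], [311, 221]] ctr [452.4 344.7] sides 73.2 39.5 ang [np.float64(97.8), np.float64(10.2)]

40 A 408.5 [364.9 197.7] [16.3 30.6] poly [[382, 199], [371, 187], [349, 196], [354, 211]] ctr [439.8 366.9] sides 27.7 15.1 ang [np.float64(110.3), np.float64(21.2)]
100 A 2196.0 [338.4 213.8] [54.6 93.4] poly [[390, 221], [383, 200], [353, 211], [348, 196], [371, 186], [369, 177], [364, 176], [366, 174], [286, 205], [292, 222], [297, 224], [310, 219], [320, 208], [338, 207], [342, 203], [349, 206], [356, 226], [361, 229], [370, 228], [373, 224], [382, 226]] ctr [454.1 342.3] sides 84.1 50.9 ang [np.float64(109.2), np.float64(20.6)]
170 A 2850.5 [345.1 230.1] [50.5 99.1] poly [[294, 226], [310, 262], [363, 242], [372, 251], [397, 241], [393, 229], [385, 231], [372, 227], [365, 232], [356, 228], [343, 205], [338, 209], [321, 210], [311, 221]] ctr [469.8 348.1] sides 90.2 48.7 ang [np.float64(97.8), np.float64(10.2)]
```

Run:
```python
from h import *
z=np.load("w9.npz");c=(z['M'],z['e'],z['R'])
t=cast([(354,211),(383,200),(397,241),(371,251)],74,c,True);print(t.round(1).tolist(),t.mean(0),[round(np.linalg.norm(t[i]-t[i-1]),1) for i in range(4)])
b=cast([(286,205),(367,174),(310,262)],12,c,True);print(b.round(1).tolist(),[round(np.linalg.norm(b[i]-b[0]),1) for i in (1,2)])
for a,q in ((t[0],t[1]),(t[3],t[2]),(b[0],b[1])):
    d=q-a;print("yaw",np.degrees(np.arctan2(d[1],d[0])))
d=(b[1]-b[0])/np.linalg.norm(b[1]-b[0]);m=(b[1]+b[2])/2;print("ctr",m,"upright",m+28.5*d)
```

```text
[[437.7, 351.6], [430.2, 373.3], [462.4, 384.1], [469.4, 363.9]] [449.93282503 368.23616033] [np.float64(34.1), np.float64(23.0), np.float64(33.9), np.float64(21.4)]
[[443.2, 295.3], [418.3, 369.2], [499.0, 314.0]] [np.float64(78.0), np.float64(58.8)]
yaw 108.90989723638498
yaw 109.23319929497538
yaw 108.64444573428841
ctr [458.66457898 341.57684256] upright [449.553288   368.58118252]
```

Request:
step_arm --slide '[[0,0.012,-0.02],[0,0.015,-0.02],[0,0.015,-0.02],[0,0.0115,-0.02],[0,0,0],[0,0,0],[0,0,0]]' --twist '[[0,0,0.1],[0,0,0.1],[0,0,0.1],[0,0,0.062],[0,0,0],[0,0,0],[0,0,0]]'

```text
time_s: 26.22
tcp_pos: [450.8, 367.9, 135.1]
tcp_rot: [-3.141, 0.001, -2.814]
contact_force: [-0.4, -0.4, -0.1]
finger_gap: 0.998
grip_force: 0.0
```

```bash
python3 blue.py w10; python3 face.py w10 74 b
```

```text
[450.8 367.9 135.1] [-3.141e+00  1.000e-03 -2.814e+00] [-1.    0.38  0.3   1.82 -0.14  0.96  1.26]
(229, 187, 113, 96) [[336, 187], [341, 226], [340, 282], [304, 282], [234, 263], [231, 188]]
V pct [ 68. 119. 122. 132. 204.]
40 A 737.5 [320.5 215.5] [21. 39.] poly [[305, 206], [301, 226], [340, 226], [336, 205]] ctr [427.6 360.3] sides 21.9 12.2 ang [np.float64(108.8), np.float64(19.6)]
100 A 5567.5 [285. 235.] [ 94. 112.] poly [[229, 190], [231, 217], [249, 235], [254, 233], [250, 225], [258, 221], [263, 225], [259, 233], [265, 230], [272, 236], [302, 244], [304, 282], [321, 280], [339, 269], [341, 226], [300, 226], [304, 206], [337, 204], [337, 189]] ctr [446.2 344.5] sides 63.2 56.5 ang [np.float64(108.3), np.float64(19.7)]
170 A 1878.5 [266.  243.5] [70.7 42. ] poly [[231, 222], [234, 263], [301, 265], [298, 243], [293, 245], [264, 232], [248, 237], [236, 223]] ctr [453.8 335.5] sides 26.0 41.0 ang [np.float64(-166.3), np.float64(107.7)]
```

Request:
step_arm --slide '[[-0.001,0,-0.03],[0,0,-0.045],[0,0,-0.048],[0,0,0],[0,0,0]]' --twist '[[0,0,0],[0,0,0],[0,0,0],[0,0,0],[0,0,0]]'

```text
time_s: 26.68
tcp_pos: [448.3, 368.0, 35.4]
tcp_rot: [-3.14, -0.003, -2.811]
contact_force: [0.6, 0.3, -0.5]
finger_gap: 1.003
grip_force: 0.0
```

Request:
step_arm --slide '[[0,0,0],[0,0,0],[0,0,0],[0,0,0],[0,0,0],[0,0,0],[0,0,0],[0,0,0]]' --twist '[[0,0,0],[0,0,0],[0,0,0],[0,0,0],[0,0,0],[0,0,0],[0,0,0],[0,0,0]]' --grip -1

```text
time_s: 27.35
tcp_pos: [449.4, 369.8, 36.9]
tcp_rot: [3.141, 0.001, -2.81]
contact_force: [-1.2, -1.4, 6.8]
finger_gap: 0.272
grip_force: 79.3
```

Run:
```python
from h import *
z=np.load("w10.npz");c=(z['M'],z['e'],z['R']);print(cast([(321,254),(301,226),(341,226),(340,282),(303,282)],74,c,True).round(1))
```

```text
[[449.2 368. ]
 [437.  351.8]
 [429.6 373.4]
 [462.4 384.5]
 [469.5 363.6]]
```

Request:
step_arm --slide '[[0,0,0.03],[0,0,0.045],[0,0,0.045],[0,-0.02,0.025],[0,-0.04,0],[0,-0.048,0],[0,-0.048,0],[0.005,-0.048,0],[0.005,-0.048,0],[0.005,-0.048,0],[0.005,-0.048,0]]' --twist '[[0,0,0],[0,0,0],[0,0,0],[0,0,0],[0,0,0],[0,0,-0.07],[0,0,-0.1],[0,0,-0.1],[0,0,-0.092],[0,0,0],[0,0,0]]'

```text
time_s: 28.27
tcp_pos: [463.8, 89.4, 151.4]
tcp_rot: [3.141, -0.001, 3.095]
contact_force: [0.9, -0.9, -1.6]
finger_gap: 0.277
grip_force: 78.9
```

Request:
step_arm --slide '[[0.005,-0.048,0],[0.005,-0.048,0],[0.005,-0.048,0],[0.005,-0.048,0],[0.005,-0.048,0],[0,0,0],[0,0,0],[0,0,0]]' --twist '[[0,0,0],[0,0,0],[0,0,0],[0,0,0],[0,0,0],[0,0,0],[0,0,0],[0,0,0]]'

```text
time_s: 28.93
tcp_pos: [484.1, -100.2, 151.2]
tcp_rot: [3.141, -0.001, 3.094]
contact_force: [0.1, 0.8, -1.9]
finger_gap: 0.273
grip_force: 79.4
```

Request:
step_arm --slide '[[0.0015,-0.018,0],[0,0,0],[0,0,0]]' --twist '[[0,0,0],[0,0,0],[0,0,0]]'

```text
time_s: 29.18
tcp_pos: [485.7, -114.0, 151.5]
tcp_rot: [3.141, -0.001, 3.096]
contact_force: [-0.4, -0.1, -2.2]
finger_gap: 0.266
grip_force: 79.3
```

Request:
step_arm --slide '[[0,0,-0.02],[0,0,-0.02],[0,0,-0.015],[0,0,-0.015],[0,0,0],[0,0,0]]' --twist '[[0,0,0],[0,0,0],[0,0,0],[0,0,0],[0,0,0],[0,0,0]]'

```text
time_s: 29.68
tcp_pos: [485.5, -113.8, 95.3]
tcp_rot: [3.141, -0.002, 3.096]
contact_force: [0.3, 0.2, -1.4]
finger_gap: 0.268
grip_force: 79.5
```

```bash
python3 blue.py w11
```

```text
[ 485.5 -113.8   95.3] [ 3.141e+00 -2.000e-03  3.096e+00] [-0.36  0.34  0.6   2.05 -0.26  0.83  1.92]
(180, 218, 179, 174) [[344, 221], [358, 321], [352, 390], [291, 391], [194, 327], [182, 249], [183, 222], [293, 218]]
V pct [ 79. 126. 133. 135. 217.]
```

View pics/w11.png

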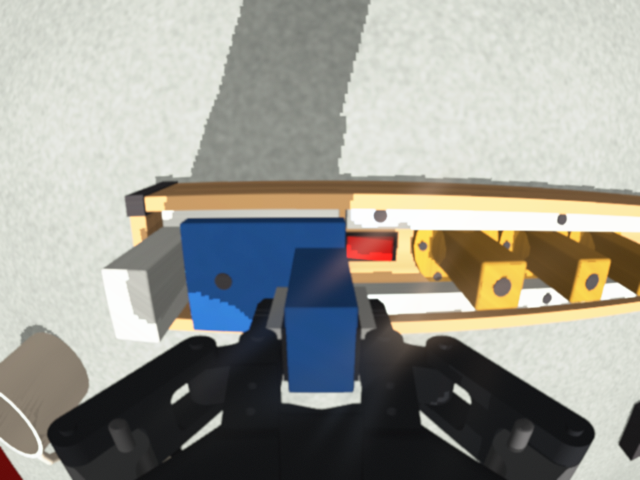

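Request:
step_arm --slide '[[0,0,-0.01],[0,0,-0.01],[0,0,-0.0075],[0,0,-0.0045],[0,0,0],[0,0,0]]' --twist '[[0,0,0],[0,0,0],[0,0,0],[0,0,0],[0,0,0],[0,0,0]]'

```text
time_s: 30.23
tcp_pos: [485.7, -115.4, 69.9]
tcp_rot: [3.142, -0.001, 3.094]
contact_force: [0.7, 0.6, -1.9]
finger_gap: 0.274
grip_force: 79.5
```

Now the last 3 mm, then 2–3 mm toward the lips.

Request:
step_arm --slide '[[0,0,-0.002],[0,0,-0.0015],[0,0,-0.0005],[0,0,0],[0,0,0]]' --twist '[[0,0,0],[0,0,0],[0,0,0],[0,0,0],[0,0,0]]'

```text
time_s: 30.65
tcp_pos: [486.0, -115.3, 67.1]
tcp_rot: [3.141, 0.0, 3.094]
contact_force: [0.4, -0.3, -2.3]
finger_gap: 0.274
grip_force: 79.6
```

Request:
step_arm --slide '[[0,0.0015,0.0005],[0,0.00125,0],[0,0.00125,0],[0,0,0],[0,0,0]]' --twist '[[0,0,0],[0,0,0],[0,0,0],[0,0,0],[0,0,0]]'

```text
time_s: 31.07
tcp_pos: [485.9, -111.9, 67.3]
tcp_rot: [3.141, 0.0, 3.095]
contact_force: [0.2, -0.3, -2.4]
finger_gap: 0.268
grip_force: 79.6
```

Request:
step_arm --slide '[[0,0,-0.0015],[0,0,-0.001],[0,0,0],[0,0,0]]' --twist '[[0,0,0],[0,0,0],[0,0,0],[0,0,0]]'

```text
time_s: 31.4
tcp_pos: [486.1, -112.1, 66.8]
tcp_rot: [3.14, -0.0, 3.094]
contact_force: [-5.7, 1.6, 11.3]
finger_gap: 0.272
grip_force: 81.7
```

Request:
step_arm --slide '[[0,0,0],[0,0,0],[0,0,0],[0,0,0.02],[0,0,0.03],[0,0,0.04]]' --twist '[[0,0,0],[0,0,0],[0,0,0],[0,0,0],[0,0,0],[0,0,0]]' --grip 0.05

```text
time_s: 31.9
tcp_pos: [484.1, -111.8, 136.4]
tcp_rot: [-3.141, -0.005, 3.094]
contact_force: [0.9, 0.3, -0.4]
finger_gap: 0.524
grip_force: 0.0
```

Request:
step_arm --slide '[[0.012,0.035,0.01],[0.014,0.046,0.01],[0.014,0.046,0.01],[0.014,0.046,0.01],[0.014,0.046,0.01],[0.014,0.046,0.01],[0.014,0.046,0.01],[0.014,0.046,0],[0.014,0.046,0],[0.014,0.046,0],[0.014,0.046,0]]' --twist '[[0,0,0],[0,0,0],[0,0,0],[0,0,0],[0,0,0],[0,0,0],[0,0,0],[0,0,0],[0,0,0],[0,0,0],[0,0,0]]' --grip 1

```text
time_s: 32.82
tcp_pos: [607.7, 285.9, 193.0]
tcp_rot: [3.142, -0.0, 3.095]
contact_force: [0.2, -0.1, 0.8]
finger_gap: 0.997
grip_force: 0.0
```

Request:
step_arm --slide '[[0,0,0],[0,0,0]]' --twist '[[0,0,0],[0,0,0]]'

```text
time_s: 32.98
tcp_pos: [606.8, 287.5, 192.0]
tcp_rot: [-3.141, -0.001, 3.1]
contact_force: [0.1, -1.1, -0.8]
finger_gap: 1.002
grip_force: 0.0
```

```bash
python3 blue.py w12; python3 face.py w12 72 r
python3 - <<'E'
from h import *
z=np.load("w12.npz");c=(z['M'],z['e'],z['R']);im=cv2.imread("pics/w12.png");g=cv2.cvtColor(im,cv2.COLOR_BGR2GRAY);h=cv2.cvtColor(im,cv2.COLOR_BGR2HSV)
p=proj([[612,290,40]],c,True)[0].astype(int);print(p)
x0,y0=p-100
m=((h[...,0]<8)|(h[...,0]>172))&(h[...,1]>150)
for b in blobs(m,150): print(cv2.boundingRect(b),cv2.approxPolyDP(cv2.convexHull(b),2.5,True)[:,0].tolist())
E
```

```text
[606.8 287.5 192. ] [-3.141e+00 -1.000e-03  3.100e+00] [-0.84  0.51  0.48  1.53 -0.25  1.16  1.22]
100 A 1850.5 [346.6 362.6] [39.8 58.5] poly [[369, 341], [321, 346], [320, 365], [329, 373], [324, 374], [320, 385], [378, 377], [372, 358], [370, 360], [360, 353]] ctr [726.7 305.7] sides 48.9 43.3 ang [np.float64(96.0), np.float64(7.8)]
100 A 369.5 [327.5 216.3] [12.7 40.1] poly [[345, 207], [313, 214], [310, 228], [348, 217]] ctr [596.8 293.6] sides 29.1 9.5 ang [np.float64(104.2), np.float64(14.4)]
170 A 1216.0 [350.4 393.7] [23.1 61.7] poly [[380, 381], [320, 387], [323, 407], [380, 402]] ctr [762.5 309. ] sides 55.1 28.7 ang [np.float64(94.5), np.float64(7.3)]
170 A 1658.0 [334.9 244.1] [44.1 40.4] poly [[348, 219], [312, 227], [322, 269], [358, 261]] ctr [618.5 298.4] sides 29.6 34.4 ang [np.float64(101.1), np.float64(11.6)]
[323 225]
(319, 341, 63, 69) [[369, 341], [380, 381], [381, 402], [324, 409], [319, 391], [319, 348]]
(310, 206, 49, 64) [[345, 206], [358, 261], [322, 269], [310, 228], [312, 214]]
```

Request:
step_arm --slide '[[0.005,0.005,-0.01],[0.005,0.005,-0.01],[0.0046,0.0036,-0.01],[0,0,-0.01],[0,0,-0.01],[0,0,-0.01],[0,0,-0.01],[0,0,-0.01],[0,0,0],[0,0,0],[0,0,0],[0,0,0]]' --twist '[[0,0,-0.114],[0,0,-0.114],[0,0,-0.114],[0,0,-0.114],[0,0,-0.114],[0,0,-0.114],[0,0,-0.114],[0,0,-0.114],[0,0,-0.114],[0,0,-0.114],[0,0,-0.114],[0,0,0]]'

```text
time_s: 34.03
tcp_pos: [619.3, 292.3, 129.5]
tcp_rot: [-3.141, 0.001, 1.776]
contact_force: [0.5, -0.5, -0.0]
finger_gap: 1.0
grip_force: 0.0
```

Request:
step_arm --slide '[[0,0,0],[0,0,0]]' --twist '[[0,0,0],[0,0,0]]'

```text
time_s: 34.2
tcp_pos: [619.3, 293.6, 129.6]
tcp_rot: [3.141, 0.0, 1.782]
contact_force: [0.2, -0.2, 0.2]
finger_gap: 0.998
grip_force: 0.0
```

```bash
python3 blue.py w13; python3 face.py w13 72 r
```

```text
[619.3 293.6 129.6] [3.141 0.    1.782] [-1.    0.67  0.76  1.56 -0.49  1.11  0.08]
100 A 4088.0 [500.5 262.1] [83.4 99.8] poly [[478, 225], [465, 288], [497, 327], [519, 251], [565, 254], [526, 230]] ctr [734.1 314.6] sides 60.7 66.3 ang [np.float64(60.9), np.float64(-21.4)]
100 A 795.5 [318.7 218.6] [16.8 62. ] poly [[288, 228], [350, 226], [345, 212], [295, 211]] ctr [613.9 317.9] sides 34.4 9.6 ang [np.float64(14.0), np.float64(-74.9)]
170 A 4067.5 [535.8 293.4] [53.7 90.4] poly [[521, 252], [498, 329], [550, 330], [573, 258]] ctr [770.6 298. ] sides 62.4 47.7 ang [np.float64(96.4), np.float64(-0.7)]
170 A 2888.5 [320.  251.5] [49. 62.] poly [[289, 229], [290, 275], [348, 275], [351, 228]] ctr [618.8 298.9] sides 34.7 29.7 ang [np.float64(12.1), np.float64(-76.4)]
```

Request:
step_arm --slide '[[-0.0005,0.0066,-0.03],[0,0,-0.045],[0,0,-0.045],[0,0,0],[0,0,0],[0,0,0]]' --twist '[[0,0,0],[0,0,0],[0,0,0],[0,0,0],[0,0,0],[0,0,0]]'

```text
time_s: 34.75
tcp_pos: [620.3, 299.9, 35.4]
tcp_rot: [3.139, -0.0, 1.781]
contact_force: [1.0, -0.5, 0.1]
finger_gap: 0.999
grip_force: 0.0
```

Request:
step_arm --slide '[[0,0,0],[0,0,0],[0,0,0],[0,0,0],[0,0,0],[0,0,0],[0,0,0],[0,0,0]]' --twist '[[0,0,0],[0,0,0],[0,0,0],[0,0,0],[0,0,0],[0,0,0],[0,0,0],[0,0,0]]' --grip -1

```text
time_s: 35.42
tcp_pos: [619.6, 300.4, 34.7]
tcp_rot: [3.14, -0.001, 1.781]
contact_force: [0.1, 0.7, 6.3]
finger_gap: 0.408
grip_force: 80.8
```

Request:
step_arm --slide '[[0,0,0.03],[0,0,0.045],[0,0,0.045],[-0.006,-0.02,0.03],[-0.012,-0.04,0],[-0.014,-0.046,0],[-0.014,-0.046,0],[-0.014,-0.046,0],[-0.014,-0.046,0],[-0.014,-0.046,0],[-0.014,-0.046,0]]' --twist '[[0,0,0],[0,0,0],[0,0,0],[0,0,0],[0,0,0],[0,0,-0.06],[0,0,-0.1],[0,0,-0.086],[0,0,0],[0,0,0],[0,0,0]]'

```text
time_s: 36.33
tcp_pos: [535.6, 29.8, 152.8]
tcp_rot: [-3.141, 0.0, 1.524]
contact_force: [1.5, -1.1, -2.0]
finger_gap: 0.41
grip_force: 80.5
```

Request:
step_arm --slide '[[-0.014,-0.046,0],[-0.014,-0.046,0],[-0.014,-0.046,0],[-0.014,-0.046,0],[-0.01,-0.04,0],[0,0,0],[0,0,0],[0,0,0]]' --twist '[[0,0,0],[0,0,0],[0,0,0],[0,0,0],[0,0,0],[0,0,0],[0,0,0],[0,0,0]]'

```text
time_s: 37.0
tcp_pos: [484.2, -147.3, 153.0]
tcp_rot: [-3.141, -0.001, 1.523]
contact_force: [0.7, 0.6, -1.4]
finger_gap: 0.415
grip_force: 80.5
```

Request:
step_arm --slide '[[-0.0005,-0.0087,-0.012],[0,0,0],[0,0,0],[0,0,0]]' --twist '[[0,0,0],[0,0,0],[0,0,0],[0,0,0]]'

```text
time_s: 37.33
tcp_pos: [484.3, -153.6, 143.7]
tcp_rot: [-3.141, -0.0, 1.526]
contact_force: [-0.4, -0.0, -2.1]
finger_gap: 0.409
grip_force: 80.5
```

```bash
python3 blue.py w14
python3 - <<'E'
from h import *
z=np.load("w14.npz");c=(z['M'],z['e'],z['R'])
for nm,P in (("elbow top inner edge",[[501,-124,104],[466,-124,104]]),):print(nm,proj(P,c,True))
E
```

```text
[ 484.3 -153.6  143.7] [-3.141 -0.     1.526] [-0.57  0.38  0.97  1.99 -0.38  0.97  0.55]
(275, 161, 91, 68) [[365, 163], [362, 228], [276, 227], [276, 161]]
V pct [ 83. 147. 228. 231. 233.]
elbow top inner edge [[349.46009122 217.04929409]
 [280.5820274  220.09410172]]
```

View pics/w14.png

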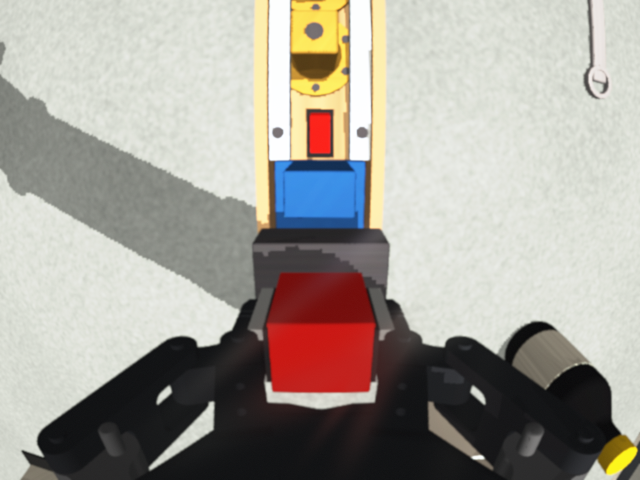

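Run:
```python
from h import *
z=np.load("w14.npz");c=(z['M'],z['e'],z['R'])
print("key +face bottom",cast([(262,230),(382,230)],109,c,True).round(1).tolist(),"top edge",cast([(253,243),(388,243)],135,c,True).round(1).tolist())
print("grip top",cast([(266,349),(375,349),(375,390),(264,390)],181,c,True).round(1).tolist())
h=hsv(cv2.imread("pics/w14.png")[:,:,::-1].copy());print("col V at x=318",h[150:245:2,318,2].tolist())
print("elbow inner edge cast",cast([(280,220),(356,220)],104,c,True).round(1).tolist(),"upright side x",cast([(278,200),(357,200)],104,c,True).round(1).tolist())
```

```text
key +face bottom [[456.9, -127.4], [516.9, -130.1]] top edge [[457.0, -126.1], [515.4, -128.7]]
grip top [[466.6, -150.0], [503.6, -151.6], [504.2, -170.2], [463.7, -168.4]]
col V at x=318 [253, 238, 73, 91, 236, 120, 83, 82, 82, 82, 130, 221, 233, 233, 232, 232, 232, 232, 232, 232, 231, 231, 231, 230, 230, 229, 229, 229, 228, 229, 229, 228, 228, 215, 149, 138, 138, 138, 137, 83, 39, 37, 39, 39, 39, 40, 51, 97]
elbow inner edge cast [[465.7, -123.9], [504.3, -125.7]] upright side x [[465.4, -113.6], [505.0, -115.4]]
```

Request:
step_arm --slide '[[-0.0008,0,-0.012],[0,0,-0.012],[0,0,-0.012],[0,0,-0.012],[0,0,0],[0,0,0]]' --twist '[[0,0,0],[0,0,0],[0,0,0],[0,0,0],[0,0,0],[0,0,0]]'

```text
time_s: 37.88
tcp_pos: [482.6, -154.9, 104.4]
tcp_rot: [-3.14, 0.0, 1.523]
contact_force: [0.1, 0.7, -1.6]
finger_gap: 0.409
grip_force: 80.5
```

Free between the uprights; on down to 79.

Request:
step_arm --slide '[[0.0005,0.0005,-0.01],[0,0,-0.01],[0,0,-0.0075],[0,0,-0.004],[0,0,0],[0,0,0]]' --twist '[[0,0,0],[0,0,0],[0,0,0],[0,0,0],[0,0,0],[0,0,0]]'

```text
time_s: 38.38
tcp_pos: [483.6, -154.6, 80.0]
tcp_rot: [-3.141, 0.0, 1.523]
contact_force: [0.6, 0.2, -2.2]
finger_gap: 0.415
grip_force: 80.5
```

Request:
step_arm --slide '[[0,0,-0.0015],[0,0,-0.001],[0,0,0],[0,0,0]]' --twist '[[0,0,0],[0,0,0],[0,0,0],[0,0,0]]'

```text
time_s: 38.72
tcp_pos: [483.8, -154.5, 78.3]
tcp_rot: [3.141, -0.0, 1.524]
contact_force: [-0.7, 0.4, -1.6]
finger_gap: 0.413
grip_force: 80.5
```

Request:
step_arm --slide '[[0,0,-0.0015],[0,0,-0.0015],[0,0,0],[0,0,0],[0,0,0]]' --twist '[[0,0,0],[0,0,0],[0,0,0],[0,0,0],[0,0,0]]'

```text
time_s: 39.13
tcp_pos: [484.0, -154.5, 76.6]
tcp_rot: [3.141, -0.001, 1.524]
contact_force: [-2.9, 1.5, 6.4]
finger_gap: 0.411
grip_force: 81.7
```

Request:
step_arm --slide '[[0,0,0],[0,0,0],[0,0,0],[0,0,0.015],[0,0,0.025],[0,0,0.035],[0,0,0.045],[0,0,0.045],[0,0,0.045],[0,0,0.03]]' --twist '[[0,0,0],[0,0,0],[0,0,0],[0,0,0],[0,0,0],[0,0,0],[0,0,0],[0,0,0],[0,0,0],[0,0,0]]' --grip 0.3

```text
time_s: 39.97
tcp_pos: [484.6, -155.7, 271.7]
tcp_rot: [3.137, 0.0, 1.522]
contact_force: [0.8, 0.1, -0.3]
finger_gap: 0.645
grip_force: 0.0
```

Request:
step_arm --slide '[[0,0,0],[0,0,0],[0,0,0]]' --twist '[[0,0,0],[0,0,0],[0,0,0]]'

```text
time_s: 40.22
tcp_pos: [483.2, -154.2, 267.4]
tcp_rot: [-3.141, -0.001, 1.524]
contact_force: [0.1, -0.4, 0.3]
finger_gap: 0.649
grip_force: 0.0
```

```bash
python3 blue.py w15; python3 face.py w15 114 r;  python3 face.py w15 104 b
python3 - <<'E'
from h import *
z=np.load("w15.npz");c=(z['M'],z['e'],z['R']);im=cv2.imread("pics/w15.png")[:,:,::-1].copy();h=hsv(im);H,S,V=[h[...,k].astype(int) for k in range(3)]
for b in blobs((H>12)&(H<28)&(S>190)&(V>60),60): 
    q=cast([cv2.minAreaRect(b)[0]],50,c,True);print("brass",cv2.boundingRect(b),q.round(0))
g=cv2.cvtColor(im,cv2.COLOR_RGB2GRAY)
p=proj([[481.6,-199.5,104],[486,-112,104],[483.8,-155.5,114]],c,True).round(0);print("expected tops bracket/elbow/key",p.tolist())
x,y=p[0].astype(int);print(g[max(y-24,0):y+24:4,x-32:x+33:4] if y<470 else "bracket out of view")
E
```

```text
[ 483.2 -154.2  267.4] [-3.141e+00 -1.000e-03  1.524e+00] [-0.72  0.21  1.1   1.84 -0.2   1.21  0.39]
(292, 150, 60, 33) [[351, 151], [350, 179], [301, 182], [292, 178], [293, 150]]
V pct [114. 208. 220. 223. 225.]
100 A 398.0 [487.2 455.6] [41.6 17.6] poly [[465, 452], [495, 470], [504, 468], [499, 467], [502, 464], [490, 447]] ctr [ 689.3 -478.4] sides 28.1 93.8 ang [np.float64(75.3), np.float64(-43.9)]
100 A 270.5 [321.5 200.5] [41.  7.] poly [[301, 204], [342, 203], [340, 197], [304, 197]] ctr [ 485.4 -137.1] sides 5.8 33.2 ang [np.float64(86.7), np.float64(-2.7)]
170 A 1427.0 [322. 222.] [34. 44.] poly [[300, 206], [302, 239], [342, 238], [342, 205]] ctr [ 485.  -155.3] sides 35.8 28.9 ang [np.float64(-2.7), np.float64(-91.7)]
170 A 342.0 [321. 132.] [26. 14.] poly [[315, 119], [314, 144], [327, 145], [328, 121]] ctr [487.6 -81.9] sides 11.0 20.8 ang [np.float64(-2.7), np.float64(-92.6)]
170 A 1585.0 [321.5 166. ] [32. 59.] poly [[292, 151], [293, 178], [299, 177], [302, 182], [341, 181], [343, 177], [350, 177], [351, 153], [348, 150], [341, 150], [341, 154]] ctr [ 486.7 -110. ]
[... 333 characters left out ...]
186 157 108 108 108 106 105 106 109 112 114 196 244 181 116]
 [134  55  82 151 195 193 196 190 189 187 193 194 192 162 111 110 123]
 [ 67 114 126 160 197 198 193 191 191 196 196 196 192 189 194 194 113]
 [ 53 140 154 164 197 193 191 190 192 195 195 192 232 239 227 227 120]
 [ 52 127 151 168 195 191 190 189 195 195 194 189 246 237 225 227 109]
 [120 126 130 168 191 189 188 194 193 193 187 227 249 237 209 212 204]
 [129 129 125 162 188 188 192 193 193 189 224 249 249 237 212 210 209]
 [128 129 124 133 139 174 199 200 201 200 217 221 215 211 209 213 209]
 [131 133 128 129 132 204 212 213 205 211 207 211 206 209 204 216 211]
 [201 169 171 182 199 209 207 209 209 205 212 208 212 215 209 214 211]]
```

```bash
python3 -c "
from rig import ctrl
print(ctrl.hand_in())"
```

```text
the job is handed in; nothing more can be done
None
```

I packed the kit and handed it in at about 40 s; I haven't seen the verdict. All three heads present are behind the raised pawl. The bracket, elbow and key block are seated square in the bay, and I left the mug, oil bottle and wrench alone.

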